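Torque down the teak shelf, hang up the wrench and restock the shelf

ROBOT

A 6-joint arm with a two-finger parallel gripper is mounted at the origin on the work surface. World frame = base frame: x ahead of the robot, y to its left, z up, the work surface at z = 0. Lengths are in m, angles in rad, forces in N, time in s.
With the tool pointing down it reaches from about 0.375 to 0.925 m from the base axis. Payload 5.7 kg.
Tool frame: the origin (TCP) lies at the very end of the fingers, on their centre line; the grasp point (between the pads) lies 19 mm behind it; z points along the fingers, y is the line along which they close (so a half turn about z gives the same grasp; the last joint's range is limited). The gripper opens to 88 mm and grips with 3 to 60 N. Pads are 20 mm wide; open, the fingers measure 115 mm over their backs; the gripper's body (75 mm by 178 mm) begins 61 mm behind the grasp point.
Start: joints at [-1.442, 0.359, 1.51, -0, 1.272, -0.115], TCP at [0.145, -0.582, 0.223] pointing down, gripper open.
Joint ranges: [-2.97, 2.97], [-1.01, 2.36], [0.21, 2.38], [-0.96, 4.11], [0.2, 2.71], [-2.98, 2.98]. Speed limits (rad/s): [2.39, 2.39, 3.14, 3.14, 3.14, 3.14].

INTERFACE

Orientations are given as a rotation vector (axis times angle).
In Python, from rig import robot gives the robot as it stands.
- The arm moves only by the shell command python3 -m jog 'ROWS' [FORCE]. ROWS is JSON, a list of rows, each a list of 7 numbers: the shift along the tool's x, y, z in m, then the turn, a rotation vector about the tool's x, y, z in degrees, then the opening, from 0 (shut) to 1 (fully open). A call has 1 to 8 rows; each row is the pose to reach, as a shift and turn from the pose commanded when the call began, along the tool's axes at that moment; what a row does not reach only later rows make up. A row lasts 1/12 s, in which the tool goes at most 41.7 mm and 7.16 degrees, less where a joint would pass 70% of its speed; a pose out of reach is approached as far as the arm can. A call with a gripper value outside its range is refused whole. The fingers move at their own pace and stop on an object; FORCE is the grip in N (left out, the last holds). Time passes only in rows, so rows that repeat a pose let the fingers close. It gives the time, the measured TCP pose, the force, the opening and the grip force at its end, in the units of the state.
- robot.read_state(): the state, without advancing time (a new reading comes with each control period).
- robot.snapshot(name): name is "scene" or "top" or "wrist"; returns a dict with "image" (480x640x3 uint8, red, green, blue), "fx", "fy", "cx", "cy" (pixels), "world_from_camera" (4x4, takes a point from camera to world coordinates); the wrist camera has in their place "hand_eye" (4x4, takes a point from camera to tool coordinates, whose origin is the TCP and whose axes are the flange's). Camera axes: x right, y down, z forward; pixel columns grow to the right and rows downward; lengths in m; the calibration is good to about 2 mm. A picture is of the moment at which its call begins: read the wrist's pose just before it. There is no depth.
- robot.job_done(): hands the job in; it is judged then, once.
Trained networks look in a picture, given as the dict that the camera call returned (one of the last four; its "shot" number tells which), for a name from the list of things; names that differ only in an ending like _2 or _b are one class to them, and where a whole thing is asked for, a point or a joint stands for the part that bears it (a point fixed in the world has none). Each returns a list of dicts, best first, with "conf" (0 to 1); they miss things now and then, are a little off and sometimes report something else, mostly with a low value. They report only what shows in the picture. A call takes as long as a camera call. They do not tell look-alikes from the thing itself.
- robot.cut_out(label, picture): "mask" (480x640 bool, what is visible of it) and "extent" ([left, top, right, bottom] in pixels, round what is visible of it).
The state is a dict: "time": time; "qpos": joint angles; "joint_vel": joint speeds; "tau": joint torques, N m; "eef_pos": TCP position; "ee_rot": TCP orientation; "ft_force": force on the tool from outside, world axes, zero at the start; "wrist_torque": the same for the moment, N m; "gripper_width": finger opening in m; "grip_force": force on a finger pad.
Only numpy, scipy, OpenCV 4.12 (cv2) and the standard library are available. Lean on these libraries where they do the work, as an engineer would, in place of code of your own. Each camera call takes 0.05 s, during which the arm holds its last target. There are 200 camera calls.

TASK

The teak shelf has just been put back on the ledge. Tighten its foot bolt by turning the click wrench that sits on it clockwise (seen from above) until the bolt is fully tight and the wrench handle breaks over at its joint, and stop turning there, well before the joint is bent to its end stop; then take the wrench off and hang it by the eye of its handle on the slanted peg, hanging down freely. Once the bolt is tight, restock the shelf: stack all the grey cases from the ledge squarely on the like case that already stands on the shelf, in one straight column with sides flush, and leave the other things where they stand.

Things in the scene. Friction and masses are not known exactly. Their poses are not given: they have to be found in the camera images.
- wrench: break-back torque wrench, 0.34 kg, 250 mm long. Origin on the handle axis 115 mm from the socket axis; +x along the handle to the eye, +z up with the socket down. Rubber grip x = -40 to 60 mm, 26 mm wide, 24 high; tube 18 mm thick to x = -85 (head joint, axis z) and 78. Balance about x = -33. Starts on the bolt, grip 72 mm above the ledge (handle sags 5 degrees), at 178 degrees (counterclockwise) from the shelf's +x
- eye (a point): centre of the hanging eye at the end of the wrench handle, x = +97 mm in the wrench frame: a steel wire ring in the plane of the handle's x and y, axis along the wrench z, clear opening 27 mm, outside diameter 46 mm, wire 8 mm thick
- socket (a point): centre of the inner end of the wrench's square socket, on the socket's axis (30 mm square inside, 38 mm outside, 26 mm deep, opening downwards); when the wrench sits on the bolt it coincides with bolt_top. Lift the wrench straight up by 30 mm or more to free it
- click (a joint): joint between wrench head and handle, rad: 0 straight; a preloaded spring holds it straight up to 1.0 N m about the joint, then the handle bends clockwise against the head (1.25 N m at 0.5; end stop 0.6); springs back when the handle is let back. Tripped above 0.12; must not be bent beyond 0.5
- bolt (a joint): turn of the bolt, rad, clockwise positive: 0 at the start, fully tight at its stop at 0.5; it turns with a friction of 0.3 N m until then and stays where it is left; the bolt's axis is vertical
- bolt_top (a point): centre of the top face of the square bolt head (28 mm square, 30 mm high, top 68 mm above the ledge), on the steel foot bracket at the +y end of the shelf; the bolt axis is the centre of the turn
- shelf: low teak slatted shelf fixed on the ledge, 168 mm (x) by 320 mm (y), slat tops 70 mm above the ledge; origin at the centre of its underside; bracket at the +y end, the bolt at y = +215 mm. It turns a little about z from start to start
- peg_arm: slanted peg with a black coating, 10 mm thick, 75 mm long, leaning up 45 degrees out of the front of a fixed upright (40 mm square, 315 mm tall); origin at its root on the upright's face 275 mm above the ledge, +z along the peg to its tip; its +x axis points up and away from the tip's side (also at 45 degrees), +y level
- peg_tip (a point): tip of the slanted peg
- case_base: closed grey stacking case already on the shelf, 110 mm (x) by 150 mm (y) by 55 mm high, 0.6 kg, flat underside; lid sunk 29 mm inside a 6 mm rim, with a grip bar in its middle (20 mm wide in x, 70 mm long in y, from the sunk lid up to 2 mm below the rim, 39 mm clear on each side); the next case stands on the rim. Origin at the centre of its underside
- case1: closed grey stacking case just like case_base, 110 mm (x) by 150 mm (y) by 55 mm high, about 0.3 kg, standing flat on the ledge at the start; sunk lid (26 mm above the underside) with the same grip bar; origin at the centre of its underside, axes as case_base; may be absent
- case2: closed grey stacking case just like case_base, 110 mm (x) by 150 mm (y) by 55 mm high, about 0.3 kg, standing flat on the ledge at the start; sunk lid (26 mm above the underside) with the same grip bar; origin at the centre of its underside, axes as case_base; may be absent
- case3: closed grey stacking case just like case_base, 110 mm (x) by 150 mm (y) by 55 mm high, about 0.3 kg, standing flat on the ledge at the start; sunk lid (26 mm above the underside) with the same grip bar; origin at the centre of its underside, axes as case_base; may be absent
- case4: closed grey stacking case just like case_base, 110 mm (x) by 150 mm (y) by 55 mm high, about 0.3 kg, standing flat on the ledge at the start; sunk lid (26 mm above the underside) with the same grip bar; origin at the centre of its underside, axes as case_base; may be absent
- canister: aluminium canister with twist cap on the shelf, 58 mm across, 90 mm high, origin at its foot; leave alone
- spray: orange spray bottle, 72 mm across, 219 mm high, origin at its foot; leave alone
- tray: white drawer organiser tray, 260 by 160 by 50 mm, origin at the centre of its underside; leave alone
- tub: white tub with blue lid, 84 mm across, 85 mm high, origin at its foot; leave alone
- jar: glass jar with steel lid, 70 mm across, 90 mm high, origin at its foot; leave alone
- brush: teak scrubbing brush lying on the ledge, 130 by 45 by 36 mm, origin at the centre of its underside; leave alone
Things that resemble listed ones, but are neither listed nor needed, are in the scene too. Leave any turquoise look-alike of the case4 alone. Leave any purple look-alike of the case3 alone.

How it is judged:
On the way, in this order (a step that is already met when the one before it is completed fails the run):
1. with the wrench on the bolt, the bolt is turned fully tight and the wrench's joint trips (value of joint bolt above 0.46 rad and value of joint click above 0.12 rad and distance between socket and bolt_top below 0.015 m), for 0.1 s.
2. all the loose cases stand squarely on the shelf's case in one column (horizontal distance between each of case1, case2, case3, case4 and case_base below 0.015 m and angle between the y axis of each of case1, case2, case3, case4 and the y axis of case_base, either way round below 0.15 rad and angle between each of case1, case2, case3, case4's own z axis and vertical below 0.06 rad), for 0.2 s.
At the end, for the whole second after the job is handed in: Bolt past 0.46 rad; wrench straight (under 0.08 rad), at rest, its eye round the peg (centre within 20 mm of its line, at most 55 mm out), handle within 0.4 rad of upright; each loose case at rest, level, within 15 mm and 0.15 rad of the shelf's case, which stands flat on the shelf (all of step 2 and value of joint bolt above 0.46 rad and value of joint click below 0.08 rad and x of eye in the frame of peg_arm between -0.02 and 0.02 m and y of eye in the frame of peg_arm between -0.02 and 0.02 m and z of eye in the frame of peg_arm between -0.015 and 0.055 m and angle between wrench's own x axis and vertical below 0.4 rad and linear speed of wrench below 0.03 m/s and linear speed of each of case1, case2, case3, case4 below 0.02 m/s and angle between case_base's own z axis and vertical below 0.06 rad and height (world z) of case_base between 0.065 and 0.08 m); the robot touches nothing.
It fails at once if the wrench's joint is bent beyond 0.5 rad after it has tripped (value of joint click above 0.5 rad).
It fails at once if another thing is pushed more than 60 mm or tipped over (distance of any of canister, spray, tray, tub, jar, brush from where it was at the start of the episode above 0.06 m or angle between any of canister, spray, tray, tub, jar, brush's own z axis and vertical above 0.6 rad).
Of case1, case2, case3, case4 only 2 to 4 are there at a start; the rules pass over those that are not, and their reading is None.
At some moment in a run one of case1, case2, case3, case4 may be knocked a few centimetres aside while the robot is not near it.
It also fails if it takes over 210 s, if anything falls off the work surface, if the arm or the gripper's body presses on something with over 40 N, if the wrist force passes 120 N, or if a joint passes its speed limit or range.

## Working session

There is one attempt and no reset: what is moved stays moved. The work goes in short steps, Python scripts to look and compute and a shell command to move; the robot and the scene stay as the last step left them, time stands still between calls to the robot, and variables do not carry over. Pictures are saved under pics/ and viewed, at most 14 in all, crops included, and the job is handed in when it is done.

```bash
ls; mkdir -p pics; python3 - <<'E'
from rig import robot
import cv2
s=robot.read_state(); print({k:s[k] for k in('time','eef_pos','ee_rot','gripper_width')})
for n in("scene","top"):
    p=robot.snapshot(n); cv2.imwrite(f"pics/{n}0.png",p["image"][:,:,::-1]); print(n,p["fx"],p["cx"],p["cy"],p["world_from_camera"])
    for l in("wrench","eye","socket","bolt_top","shelf","peg_arm","case_base","case1","canister","spray","tub","jar","tray","brush"):
        try: print(l,[(round(d["conf"],2),d["extent"]) for d in robot.cut_out(l,p)][:7])
        except Exception as e: print(l,e)
E
```

```text
pics
{'time': 0.0, 'eef_pos': array([ 0.14472125, -0.58159041,  0.2218407 ]), 'ee_rot': array([-3.11652350e+00, -3.81750081e-01,  5.68985724e-05]), 'gripper_width': 0.08773232318479603}
scene 485.065968581236 317.021278215449 241.01430239395413 [[ 0.76221543  0.55137534 -0.33913548  0.9824818 ]
 [ 0.64728481 -0.65492237  0.3899988  -0.62851666]
 [-0.00707169 -0.51678035 -0.85608882  1.46002062]
 [ 0.          0.          0.          1.        ]]
wrench [(0.7, [296.8, 232.3, 360.3, 284.9])]
eye [(0.81, [295.8, 234.7, 360.4, 284.2])]
socket [(0.71, [343.1, 259.9, 360.6, 282.8]), (0.42, [272.1, 308.4, 328.8, 375.2])]
bolt_top [(0.52, [343.0, 261.8, 361.3, 282.4])]
shelf [(0.92, [260.5, 271.7, 365.2, 383.4])]
peg_arm [(0.75, [259.9, 273.2, 365.9, 382.1]), (0.5, [399.9, 181.2, 416.9, 193.6])]
case_base [(0.75, [274.4, 308.8, 328.8, 374.4]), (0.47, [378.9, 315.8, 409.3, 350.1])]
case1 [(0.89, [218.7, 285.9, 279.0, 341.2]), (0.72, [176.0, 236.4, 234.2, 293.5]), (0.7, [259.4, 248.4, 316.4, 299.9]), (0.57, [144.5, 297.1, 203.7, 350.3])]
canister [(0.66, [315.2, 281.5, 339.4, 305.4]), (0.5, [3
[... 781 characters left out ...]
.64, [210.5, 179.1, 219.7, 187.8]), (0.26, [256.5, 257.4, 279.9, 300.1])]
case_base [(0.62, [157.4, 157.5, 190.8, 188.0]), (0.57, [383.8, 167.5, 440.8, 214.8])]
case1 [(0.88, [386.7, 249.2, 441.5, 290.5]), (0.68, [320.5, 241.1, 383.8, 291.0]), (0.66, [386.3, 316.2, 428.7, 333.5]), (0.62, [445.3, 294.3, 506.7, 353.2])]
canister [(0.88, [341.6, 190.7, 364.7, 217.4]), (0.37, [323.2, 125.3, 346.1, 152.4])]
spray [(0.65, [271.2, 112.2, 300.2, 155.2])]
tub [(0.93, [158.8, 157.4, 190.3, 189.5])]
jar [(0.65, [325.0, 124.7, 343.5, 153.3])]
tray [(0.6, [458.2, 175.3, 519.5, 271.4]), (0.22, [383.0, 168.3, 442.3, 212.9])]
brush [(0.62, [256.2, 257.5, 279.0, 301.9]), (0.27, [455.4, 173.7, 518.3, 268.7])]
```

```bash
python3 - <<'E'
import cv2
a=cv2.imread("pics/scene0.png")[160:460,120:480];b=cv2.imread("pics/top0.png")[100:370,140:540]
cv2.imwrite("pics/s0c.png",cv2.resize(a,(720,600),interpolation=cv2.INTER_CUBIC));cv2.imwrite("pics/t0c.png",cv2.resize(b,(800,540),interpolation=cv2.INTER_CUBIC))
E
```

```text
(no output)
```

View pics/s0c.png

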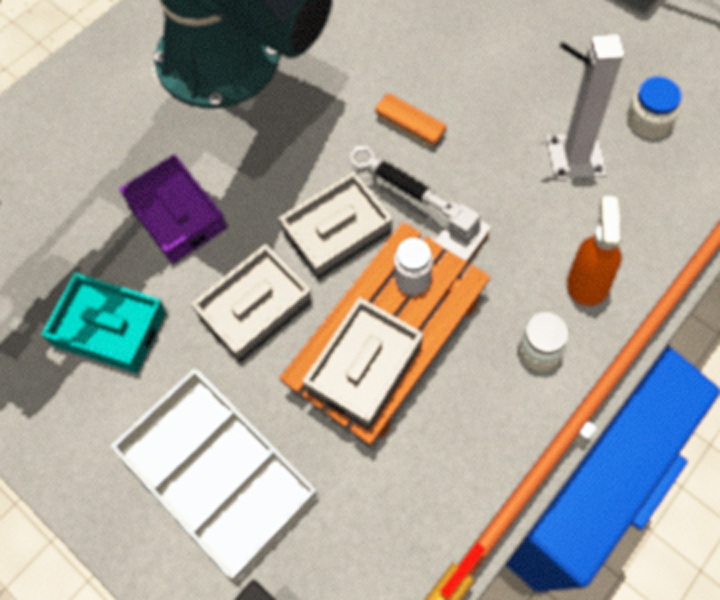

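View pics/t0c.png

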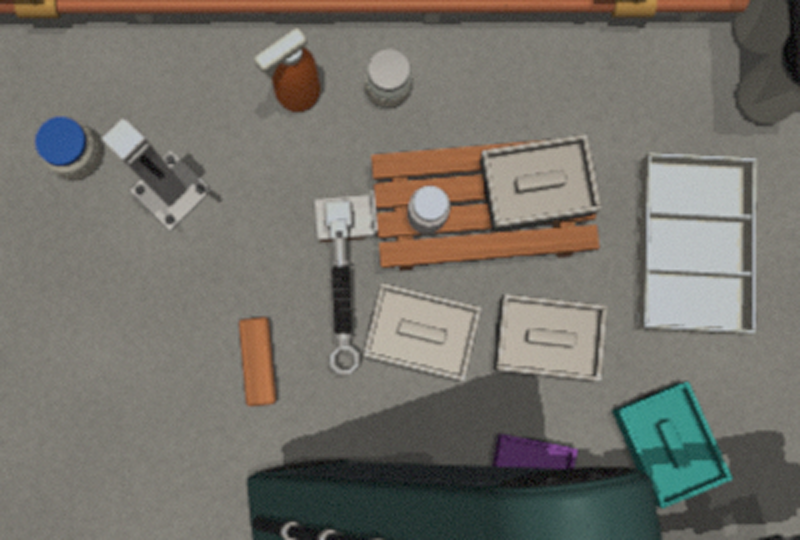

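Both loose grey cases sit in front of the shelf (top crop at (423,332) and (551,338)). The base case is on the shelf at (541,182), the bolt is near (338,212), the eye is at (344,358), and the slanted peg points toward the lower right at about (150,165). Next I'll work out positions.

```bash
cat > h.py <<'E'
from rig import robot
import numpy as np, cv2
from scipy.spatial.transform import Rotation as R
def cam(p,s=None):
    if "world_from_camera" in p: return np.array(p["world_from_camera"])
    T=np.eye(4);T[:3,:3]=R.from_rotvec(s["ee_rot"]).as_matrix();T[:3,3]=s["eef_pos"]
    return T@np.array(p["hand_eye"])
def ray(p,uv,s=None):
    T=cam(p,s);d=T[:3,:3]@np.array([(uv[0]-p["cx"])/p["fx"],(uv[1]-p["cy"])/p["fy"],1]);return T[:3,3],d/np.linalg.norm(d)
def onz(p,uv,z,s=None):
    o,d=ray(p,uv,s);return o+d*(z-o[2])/d[2]
def proj(p,X,s=None):
    T=np.linalg.inv(cam(p,s));c=T[:3,:3]@np.array(X)+T[:3,3];return np.array([p["fx"]*c[0]/c[2]+p["cx"],p["fy"]*c[1]/c[2]+p["cy"]])
def tri(a,b):
    (o1,d1),(o2,d2)=a,b;t=np.linalg.lstsq(np.c_[d1,-d2],o2-o1,rcond=None)[0]
    return (o1+t[0]*d1+o2+t[1]*d2)/2,np.linalg.norm(o1+t[0]*d1-o2-t[1]*d2)
def rect(p,mask,z,s=None):
    "min-area rectangle of mask outline projected on plane z: centre, sizes, yaw of the long side (deg)"
    c=max(cv2.findContours(mask.astype(np.uint8),0,2)[0],key=cv2.contourArea)[:,0]
    w=np.array([onz(p,q,z,s)[:2] for q in c])*1000
    (x,y),(a,b),t=cv2.minAreaRect(w.astype(np.float32))
    if a<b:a,b,t=b,a,t+90
    return np.round([x,y,a,b,(t+90)%180-90],1)
E
python3 - <<'E'
from h import *
p=robot.snapshot("top")
for l,z in(("case1",.053),("case_base",.123),("shelf",.07),("tray",.05),("brush",.036)):
    for d in robot.cut_out(l,p): print(l,round(d["conf"],2),rect(p,d["mask"],z))
for n,uv,z in(("bolt",(309,206),.09),("eye",(312,279),.062),("uprighttop",(201.5,169.5),.315)): print(n,onz(p,uv,z).round(3))
q=robot.snapshot("scene")
for l in("peg_arm",):
  for pp in(p,q):
    for d in robot.cut_out(l,pp): print(l,d["conf"],d["extent"])
a=q["image"][165:265,370:470,::-1];b=p["image"][150:225,180:255,::-1]
cv2.imwrite("pics/peg.png",np.hstack([cv2.resize(a,(400,400),interpolation=2),cv2.resize(b,(400,400),interpolation=2)]))
E
```

```text
case1 0.92 [ 415.8 -317.7  157.5  114.9   83.4]
case1 0.65 [ 422.6 -131.7  152.2  112.9   75.1]
case1 0.65 [ 261.9 -488.5  160.5  122.1   23.7]
case_base 0.94 [ 629.7 -294.2  157.8  118.4  -80.5]
shelf 0.64 [ 611.7 -203.5  362.5  180.9  -84.8]
tray 0.64 [ 555.2 -537.   264.2  173.1   -3. ]
brush 0.92 [380.5 109.9 128.9  45.3   5.9]
bolt [ 0.591 -0.009  0.09 ]
eye [ 0.382 -0.018  0.062]
uprighttop [0.641 0.251 0.315]
peg_arm 0.69 [303.6, 202.3, 318.6, 218.8]
peg_arm 0.54 [211.8, 178.1, 217.1, 186.6]
peg_arm 0.55 [400.0, 182.6, 416.1, 193.8]
```

View pics/peg.png

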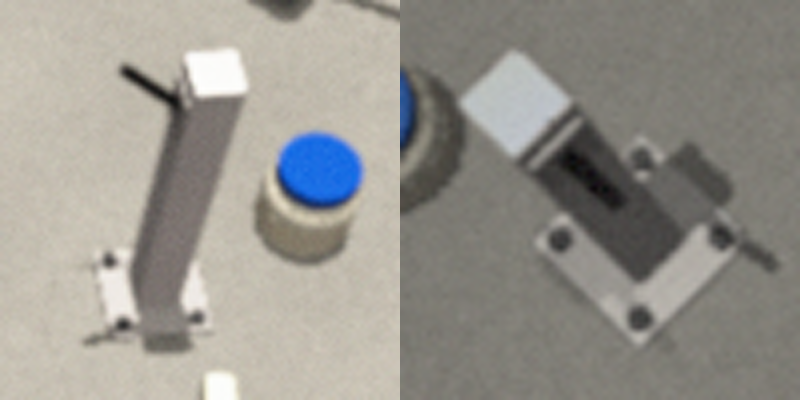

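Scene crop: peg tip at (125,69), root at about (180,102). Top crop: tip at (620,203), root at about (570,155). The upright's top corners are (460,103), (517,50), (583,105) and (522,160).

```bash
python3 - <<'E'
from h import *
p=robot.snapshot("top");q=robot.snapshot("scene")
f=lambda x,y:(180+(x-400)/5.333,150+y/5.333); g=lambda x,y:(370+x/4,165+y/4)
for a,b in(((620,203),(125,69)),((568,153),(178,101))): print(tri(ray(p,f(*a)),ray(q,g(*b))))
C=[onz(p,f(*c),.315)[:2] for c in((460,103),(517,50),(583,105),(522,160))]
print(np.round(C,3),np.mean(C,0).round(4),cv2.minAreaRect(np.array(C,np.float32)*1000))
# wrench axis: midline mask
d=robot.cut_out("wrench",p)[0];print(rect(p,d["mask"],.075),d["conf"])
t=robot.read_state();print(t["qpos"])
E
```

```text
(array([0.59189494, 0.199216  , 0.32758083]), np.float64(0.0026916403232103148))
(array([0.62538907, 0.23282142, 0.28362997]), np.float64(0.001137966060370609))
[[0.641 0.276]
 [0.666 0.251]
 [0.64  0.219]
 [0.614 0.247]] [0.6403 0.2481] ((640.5344848632812, 247.66424560546875), (42.85649108886719, 37.76061248779297), 47.6417350769043)
[487.1 -14.6 251.3  40.5   2. ] 0.97
[-1.44213600e+00  3.58803987e-01  1.51039132e+00  3.60161161e-05
  1.27252194e+00 -1.15118438e-01]
```

```bash
python3 -m jog '[[0.028,-0.028,0,0,0,-7,1],[0.056,-0.056,0,0,0,-14,1],[0.084,-0.084,0,0,0,-21,1],[0.112,-0.112,0,0,0,-28,1],[0.14,-0.14,0,0,0,-35,1],[0.168,-0.168,0,0,0,-42,1],[0.196,-0.196,0,0,0,-49,1],[0.22,-0.22,0,0,0,-56,1]]' 30; cat >> h.py <<'E'
def go(x,y,z,yaw,tilt=0):
    "shift in tool axes (m) and rotvec (deg) from now to pose: tool down, tool x at yaw deg, then tilt about tool y"
    s=robot.read_state();A=R.from_rotvec(s["ee_rot"]);B=R.from_euler("z",yaw,degrees=True)*R.from_euler("x",180,degrees=True)*R.from_euler("y",tilt,degrees=True)
    print("TCP",s["eef_pos"].round(4),"q",np.round(s["qpos"],2),"w",round(s["gripper_width"],4),"F",np.round(s["ft_force"],1),"t",s["time"])
    print("go",A.inv().apply(np.array([x,y,z])-s["eef_pos"]).round(4),(A.inv()*B).as_rotvec(degrees=True).round(2))
E
python3 -c "
from h import *
go(.477,-.0135,.2,182)"
```

```text
time: 2.77
eef_pos: [0.3059, -0.3133, 0.2228]
ee_rot: [-2.569, -1.809, -0.001]
ft_force: [0.7, 0.6, 0.1]
gripper_width: 0.0879
grip_force: 0.0
TCP [ 0.3059 -0.3133  0.2228] q [-0.96  0.12  1.84  0.    1.18 -0.61] w 0.0879 F [0.7 0.6 0.1] t 2.7667
go [0.34   0.0601 0.023 ] [ 3.0000e-02 -0.0000e+00 -1.1169e+02]
```

```bash
python3 -m jog '[[0.04,0.007,0,0,0,-7,1],[0.08,0.014,0,0,0,-14,1],[0.12,0.021,0,0,0,-21,1],[0.16,0.028,0,0,0,-28,1],[0.2,0.035,0,0,0,-35,1],[0.24,0.042,0,0,0,-42,1],[0.28,0.05,0,0,0,-49,1],[0.32,0.056,0,0,0,-56,1]]' >/dev/null; python3 -c "
from h import *
go(.477,-.0135,.2,182)"
```

```text
TCP [ 0.4685 -0.0322  0.223 ] q [-0.22  0.17  1.78  0.    1.19 -0.85] w 0.088 F [ 0.4 -0.2  0.2] t 3.4333
go [0.0101 0.0179 0.0231] [ 2.000e-02  7.000e-02 -5.567e+01]
```

```bash
python3 -m jog '[[0.01,0.018,0.02,0,0,-7,1],[0.01,0.018,0.02,0,0,-14,1],[0.01,0.018,0.02,0,0,-21,1],[0.01,0.018,0.02,0,0,-28,1],[0.01,0.018,0.02,0,0,-35,1],[0.01,0.018,0.02,0,0,-42,1],[0.01,0.018,0.02,0,0,-49,1],[0.01,0.018,0.02,0,0,-55.5,1]]' >/dev/null;python3 -m jog '[[0,0,0,0,0,0,1],[0,0,0,0,0,0,1]]' >/dev/null;  python3 - <<'E'
from h import *
go(.477,-.0135,.2,182)
s=robot.read_state();p=robot.snapshot("wrist")
cv2.imwrite("pics/w1.png",p["image"][:,:,::-1])
for l in("wrench","socket","eye"):
  for d in robot.cut_out(l,p): print(l,d["conf"],d["extent"],rect(p,d["mask"],.075,s))
for X in((.477,-.0135,.075),(.591,-.009,.09),(.382,-.018,.062)): print(proj(p,X,s))
E
```

```text
TCP [ 0.4762 -0.0155  0.2028] q [-0.18  0.2   1.79  0.    1.15 -1.77] w 0.0878 F [0.4 0.5 0.6] t 4.2667
go [-0.0008  0.002   0.0028] [ 0.01  0.01 -0.73]
wrench 0.9 [292.8, 41.0, 354.5, 392.8] [488.1 -10.5 257.5  40.3   2.8]
wrench 0.24 [356.5, 463.7, 412.0, 479.9] [697.4  44.3  49.   17.4 -88.7]
socket 0.87 [305.2, 322.1, 357.4, 393.2] [585.6  -6.3  61.8  38.9   2.1]
eye 0.81 [288.9, 40.2, 355.3, 390.6] [487.9 -11.6 257.9  41.6   2.6]
[324.20942647 221.9279494 ]
[326.75581562 374.49254605]
[320.67611366  78.19485737]
```

View pics/w1.png

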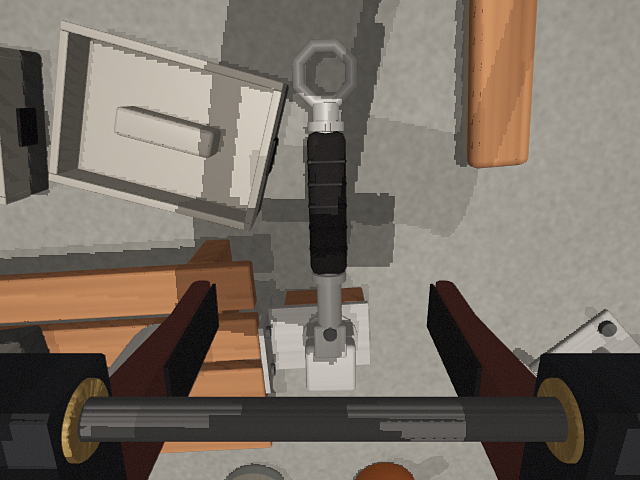

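The eye is at (325,68), the grip spans rows 131–273 around column 327, and the head centre is at (331,365).

```bash
python3 - <<'E'
from h import *
s=robot.read_state();p=robot.snapshot("wrist")
for uv,z in(((325,68),.064),((327,131),.07),((327,273),.08),((330,335),.09)): print(uv,onz(p,uv,z,s).round(4))
E
```

```text
(325, 68) [ 0.3757 -0.0155  0.064 ]
(327, 131) [ 0.4153 -0.0131  0.07  ]
(327, 273) [ 0.5133 -0.0106  0.08  ]
(330, 335) [ 0.5574 -0.0074  0.09  ]
```

```bash
python3 -m jog '[[0,0,0,0,0,0,0.5],[0.003,-0.003,0.03,0,0,-0.5,0.5],[0.003,-0.003,0.06,0,0,-0.5,0.5],[0.003,-0.003,0.09,0,0,-0.5,0.5],[0.003,-0.003,0.12,0,0,-0.5,0.5],[0.003,-0.003,0.147,0,0,-0.5,0.5],[0.003,-0.003,0.147,0,0,-0.5,0.5]]' 40; python3 -c "
from h import *
go(.473,-.012,.055,182.5)"
```

```text
time: 5.1
eef_pos: [0.4698, -0.018, 0.0518]
ee_rot: [0.053, -3.133, -0.003]
ft_force: [-0.2, 0.3, -0.3]
gripper_width: 0.0456
grip_force: 0.0
TCP [ 0.4698 -0.018   0.0518] q [-0.19  0.42  1.96  0.    0.77 -1.79] w 0.0456 F [-0.2  0.3 -0.3] t 5.1
go [-0.0034  0.0059 -0.0032] [ 0.11 -0.44 -0.58]
```

```bash
python3 -m jog '[[-0.003,0.006,-0.003,0,-0.4,-0.6,0.5],[-0.003,0.006,-0.003,0,-0.4,-0.6,0.5],[-0.003,0.006,-0.003,0,-0.4,-0.6,0],[-0.003,0.006,-0.003,0,-0.4,-0.6,0],[-0.003,0.006,-0.003,0,-0.4,-0.6,0],[-0.003,0.006,-0.003,0,-0.4,-0.6,0],[-0.003,0.006,-0.003,0,-0.4,-0.6,0]]' 45; python3 - <<'E'
from h import *
go(.473,-.012,.055,182.5)
# turn plan: bolt at B, handle yaw, tool at origin
B=np.array([.5875,-.0069]);s=robot.read_state();P0=s["eef_pos"][:2]
A=R.from_rotvec(s["ee_rot"]);r=P0-B;u=r/np.linalg.norm(r);L=np.linalg.norm(r);print("L",L,np.degrees(np.arctan2(u[1],u[0])))
def rot(v,a):c,d=np.cos(a),np.sin(a);return np.array([c*v[0]-d*v[1],d*v[0]+c*v[1]])
for b,c in((.125,0),(.25,0),(.375,0),(.5,0),(.5,.06),(.5,.12),(.5,.2),(.5,.28)):
    J=B+rot(u*.03,-b);Q=J+rot(u*(L-.03),-b-c)
    print(b,c,A.inv().apply(np.r_[Q-P0,0]).round(4),round(np.degrees(b+c),1))
E
```

```text
time: 5.68
eef_pos: [0.4769, -0.0124, 0.0595]
ee_rot: [-0.07, 3.132, 0.0]
ft_force: [0.1, 1.5, 3.7]
gripper_width: 0.0258
grip_force: 45.0
TCP [ 0.4769 -0.0124  0.0595] q [-0.17  0.41  1.95  0.    0.77 -1.79] w 0.0258 F [0.1 1.5 3.7] t 5.6833
go [0.0039 0.0006 0.0045] [-0.01  0.52  0.07]
L 0.11076273306641389 -177.13892126926106
0.125 0 [-0.0008  0.0138  0.    ] 7.2
0.25 0 [-0.0033  0.0274  0.    ] 14.3
0.375 0 [-0.0075  0.0406  0.0001] 21.5
0.5 0 [-0.0133  0.0532  0.0001] 28.6
0.5 0.06 [-0.0157  0.0574  0.0001] 32.1
0.5 0.12 [-0.0184  0.0614  0.0002] 35.5
0.5 0.2 [-0.0223  0.0665  0.0002] 40.1
0.5 0.28 [-0.0267  0.0713  0.0002] 44.7
```

```bash
python3 -m jog '[[-0.0002,0.007,0,0,0,3.6,0],[-0.0008,0.0138,0,0,0,7.2,0],[-0.0018,0.0207,0,0,0,10.8,0],[-0.0033,0.0274,0,0,0,14.3,0],[-0.0052,0.034,0,0,0,17.9,0],[-0.0075,0.0406,0,0,0,21.5,0],[-0.0102,0.047,0,0,0,25,0],[-0.0102,0.047,0,0,0,25,0]]'; python3 - <<'E'
from h import *
s=robot.read_state();print(s["wrist_torque"])
B=np.array([.5875,-.0069]);r=s["eef_pos"][:2]-B;print(np.linalg.norm(r),180-np.degrees(np.arctan2(r[1],r[0]))%360+2.86)
A=R.from_rotvec(s["ee_rot"]).as_matrix();print("toolyaw",np.degrees(np.arctan2(A[1,0],A[0,0])))
E
```

```text
time: 6.35
eef_pos: [0.4851, 0.0364, 0.0594]
ee_rot: [0.612, 3.073, 0.005]
ft_force: [-0.3, 5.3, 5.2]
gripper_width: 0.0255
grip_force: 45.1
[ 0.72227755 -0.54207168  0.58195993]
0.11117126880761648 25.78203566515701
toolyaw 157.48021451656288
```

```bash
python3 -m jog '[[-0.0001,0.0036,0,0,0,1.8,0],[-0.0002,0.0071,0,0,0,3.6,0],[-0.0006,0.011,0,0,0,6.5,0],[-0.0012,0.0151,0,0,0,9.4,0],[-0.002,0.019,0,0,0,12.2,0],[-0.0029,0.023,0,0,0,15.1,0],[-0.0029,0.023,0,0,0,15.1,0]]'; cat > st.py <<'E'
from h import *
s=robot.read_state();print(s["wrist_torque"].round(2))
B=np.array([.5875,-.0069]);r=s["eef_pos"][:2]-B;print(np.linalg.norm(r),180-np.degrees(np.arctan2(r[1],r[0]))%360+2.86)
A=R.from_rotvec(s["ee_rot"]).as_matrix();yaw=np.degrees(np.arctan2(A[1,0],A[0,0]));print("toolyaw",yaw)
b=np.radians(182.86)-.5;J=B+.03*np.array([np.cos(b),np.sin(b)]);r=s["eef_pos"][:2]-J;print("click if bolt tight: pos",b-np.arctan2(r[1],r[0]),"yaw",b-np.radians(yaw))
E
python3 st.py
```

```text
time: 6.93
eef_pos: [0.4959, 0.0563, 0.0595]
ee_rot: [1.007, 2.968, 0.005]
ft_force: [-1.2, 5.5, 5.2]
gripper_width: 0.0259
grip_force: 46.2
[ 0.72 -0.02  1.37]
0.11133112130460218 37.4619811573575
toolyaw 142.50770679873736
click if bolt tight: pos 0.21005087272997613 yaw 0.2042803770921564
```

```bash
python3 - <<'E'
from h import *
s=robot.read_state();p=robot.snapshot("wrist");cv2.imwrite("pics/w2.png",cv2.resize(p["image"][130:430,180:480,::-1],(600,600),interpolation=2))
E
```

```text
(no output)
```

View pics/w2.png

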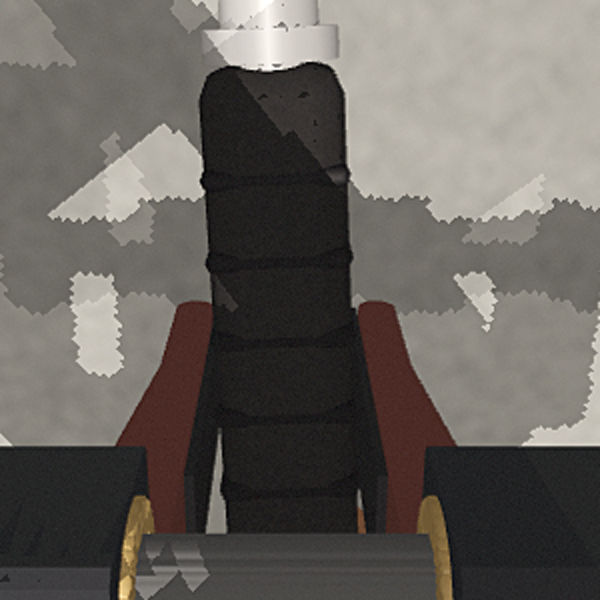

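The handle lags the gripper by about 2° (grip centreline (272,65)→(290,520)), and the head is hidden. I'll turn a little further.

```bash
python3 -m jog '[[-0.0001,0.0025,0,0,0,1.7,0],[-0.0002,0.0049,0,0,0,3.5,0],[-0.0002,0.0049,0,0,0,3.5,0],[-0.0002,0.0049,0,0,0,3.5,0]]'; python3 st.py;  python3 - <<'E'
from h import *
a=robot.snapshot("scene");b=robot.snapshot("top")
cv2.imwrite("pics/c1.png",np.hstack([cv2.resize(x,(400,400),interpolation=2) for x in(a["image"][215:295,285:365,::-1],b["image"][190:290,260:360,::-1])]))
E
```

```text
time: 7.32
eef_pos: [0.4987, 0.06, 0.0595]
ee_rot: [1.094, 2.938, 0.006]
ft_force: [-2.1, 7.1, 6.8]
gripper_width: 0.0262
grip_force: 46.5
[ 1.15 -0.04  1.47]
0.11121991168671898 39.85107468037053
toolyaw 139.1483440734429
click if bolt tight: pos 0.26667462323623514 yaw 0.26291231741731425
```

View pics/c1.png

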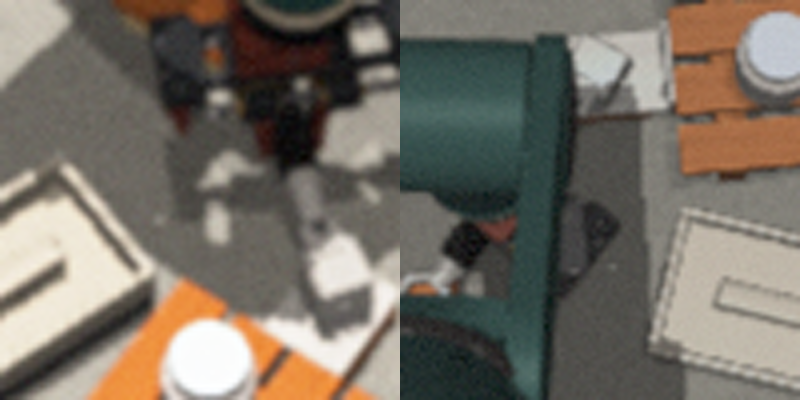

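```bash
python3 -m jog '[[-0.0003,-0.006,0,0,0,-4.2,0],[-0.001,-0.012,0,0,0,-8.4,0],[-0.0019,-0.0177,0,0,0,-12.6,0],[-0.0019,-0.0177,0,0,0,-12.6,0],[-0.0019,-0.0177,0,0,0,-12.6,0]]'; python3 st.py
```

```text
time: 7.83
eef_pos: [0.4891, 0.0447, 0.0593]
ee_rot: [0.771, 3.037, 0.005]
ft_force: [0.1, 5.2, 3.6]
gripper_width: 0.026
grip_force: 45.3
[ 0.81 -0.43  0.89]
0.1111269148899751 30.526994776659578
toolyaw 151.5037080854901
click if bolt tight: pos 0.0449192659102744 yaw 0.047270535124674495
```

```bash
python3 -m jog '[[0,-0.0028,0,0,0,-2,0],[0,-0.0028,0,0,0,-2,0],[0,-0.0028,-0.008,0,0,-2,0],[0,-0.0028,-0.016,0,0,-2,0],[0,-0.0028,-0.024,0,0,-2,0],[0,-0.0028,-0.034,0,0,-2,0],[0,-0.0028,-0.045,0,0,-2,0],[0,-0.0028,-0.06,0,0,-2,0]]'; python3 -m jog '[[0,0,-0.04,0,0,0,0],[0,0,-0.08,0,0,0,0],[0,0,-0.12,0,0,0,0],[0,0,-0.16,0,0,0,0],[0,0,-0.16,0,0,0,0],[0,0,-0.16,0,0,0,0],[0,0,-0.16,0,0,0,0]]'; python3 - <<'E'
from h import *
go(.5,.04,.3,150)
a=robot.snapshot("scene");b=robot.snapshot("wrist")
cv2.imwrite("pics/l1.png",np.hstack([cv2.resize(x,(400,400),interpolation=2) for x in(a["image"][200:320,260:380,::-1],b["image"][:,80:560,::-1])]))
E
```

```text
time: 8.5
eef_pos: [0.4911, 0.0401, 0.1169]
ee_rot: [0.718, 3.044, 0.002]
ft_force: [21.0, -5.4, -55.8]
gripper_width: 0.0257
grip_force: 44.8
time: 9.08
eef_pos: [0.485, 0.0415, 0.2783]
ee_rot: [0.72, 3.052, 0.002]
ft_force: [-0.5, 0.1, -0.8]
gripper_width: 0.0004
grip_force: 0.0
TCP [0.485  0.0415 0.2783] q [-0.06  0.14  1.67  0.    1.32 -1.16] w 0.0004 F [-0.5  0.1 -0.8] t 9.0833
go [-0.0142  0.0054 -0.0216] [0.16 0.3  3.46]
```

View pics/l1.png

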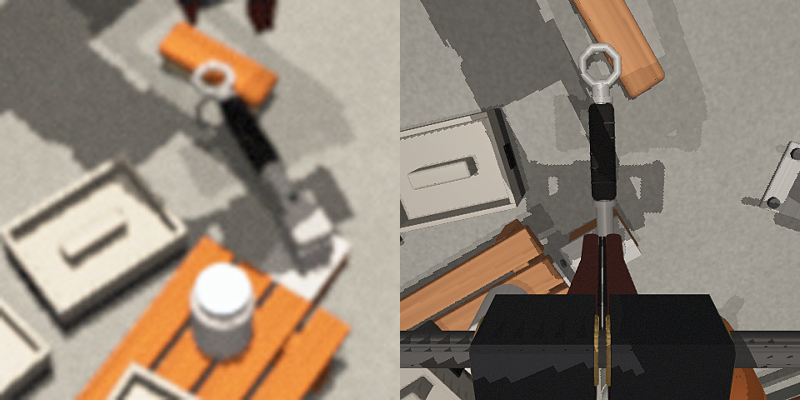

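The wrench jammed in its socket and slipped out of the fingers. It is still on the bolt, with the eye at (600,64) and the grip spanning rows 105–200 of the right crop. I'll measure it and grasp again closer to the head.

```bash
python3 -m jog '[[-0.01,0,0,0,0,0,0.5],[-0.02,0,0,0,0,0,0.5],[-0.02,0,0,0,0,0,0.5],[-0.02,0,0,0,0,0,0.5],[-0.02,0,0,0,0,0,0.5]]' >/dev/null; python3 - <<'E'
from h import *
go(.5,.04,.3,150)
s=robot.read_state();p=robot.snapshot("wrist");cv2.imwrite("pics/w3.png",cv2.resize(p["image"][30:330,200:440,::-1],(480,600),interpolation=2))
d=robot.cut_out("wrench",p)[0];print(rect(p,d["mask"],.075,s),d["extent"])
# predicted pixels for eye, grip ends, joint for yaw 153.4, sag 5
B=np.array([.5875,-.0069,.082]);
for yaw in(153.4,):
  u=np.array([np.cos(np.radians(yaw)),np.sin(np.radians(yaw))])
  for sag in(0,5):
    print(sag,[proj(p,np.r_[B[:2]+u*r*np.cos(np.radians(sag)),B[2]-r*np.sin(np.radians(sag))],s).round(0) for r in(.212,.175,.075,.03)])
E
```

```text
TCP [0.5035 0.0327 0.2784] q [-0.07  0.17  1.64  0.    1.33 -1.18] w 0.03 F [ 0.5 -0.1 -0.1] t 9.6
go [ 0.0063  0.0051 -0.0217] [0.18 0.27 3.54]
[497.7  37.1 255.9  40.9 -24.7] [293.4, 22.2, 346.9, 321.8]
0 [array([324.,  45.]), array([324.,  96.]), array([324., 218.]), array([324., 266.])]
5 [array([324.,  49.]), array([324.,  97.]), array([324., 216.]), array([324., 265.])]
```

View pics/w3.png

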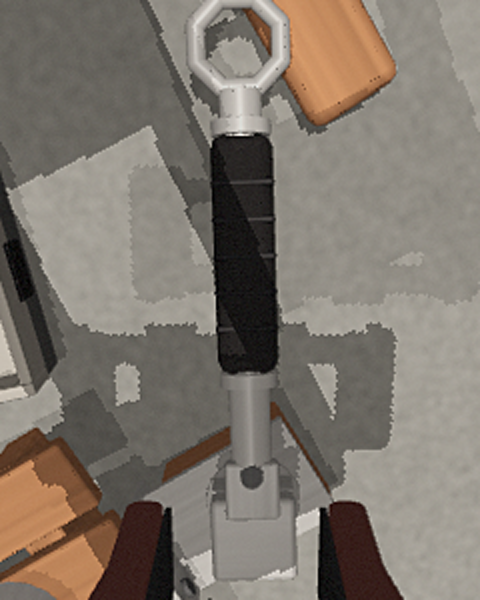

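```bash
python3 - <<'E'
from h import *
s=robot.read_state();p=robot.snapshot("wrist")
P=[onz(p,(200+x/2,30+y/2),z,s) for x,y,z in((239,45,.064),(242,135,.068),(246,370,.077),(251,477,.088))];print(np.round(P,4))
d=P[0]-P[3];yaw=np.degrees(np.arctan2(d[1],d[0]));u=d[:2]/np.linalg.norm(d[:2]);Bt=P[3][:2]-u*.03;print(yaw,Bt)
T=np.mean([P[0][:2]-u*.122*.996,P[1][:2]-u*.085,P[2][:2]+u*.015,P[3][:2]+u*.06],0);print(T)
go(T[0],T[1],.055,yaw)
E
```

```text
[[0.3995 0.083  0.064 ]
 [0.431  0.0687 0.068 ]
 [0.5193 0.0266 0.077 ]
 [0.5614 0.0081 0.088 ]]
155.16431413642965 [ 0.58859474 -0.00447699]
[0.50764672 0.03279831]
TCP [0.5033 0.0329 0.2788] q [-0.07  0.17  1.64  0.    1.33 -1.18] w 0.0418 F [-0.3 -0.3  0.1] t 9.75
go [-0.0027  0.0011  0.2238] [ 0.18  0.33 -1.6 ]
```

```bash
python3 -m jog '[[-0.003,0.001,0.035,0,0,-1.6,0.5],[-0.003,0.001,0.07,0,0,-1.6,0.5],[-0.003,0.001,0.105,0,0,-1.6,0.5],[-0.003,0.001,0.14,0,0,-1.6,0.5],[-0.003,0.001,0.175,0,0,-1.6,0.5],[-0.003,0.001,0.205,0,0,-1.6,0.5],[-0.003,0.001,0.223,0,0,-1.6,0.5],[-0.003,0.001,0.223,0,0,-1.6,0.5]]' 60 >/dev/null; python3 -m jog '[[0,0,0,0,0,0,0.5],[0,0,0,0,0,0,0],[0,0,0,0,0,0,0],[0,0,0,0,0,0,0],[0,0,0,0,0,0,0],[0,0,0,0,0,0,0]]'; python3 - <<'E'
from h import *
go(.5076,.0328,.055,155.2)
s=robot.read_state();P0=s["eef_pos"][:2];A=R.from_rotvec(s["ee_rot"])
B=np.array([.588,-.0057]);yaw=np.radians(155.2);u0=np.radians(182.4)
pos=lambda b,c:B+.03*np.array([np.cos(u0-b),np.sin(u0-b)])+.06*np.array([np.cos(u0-b-c),np.sin(u0-b-c)])
Z=pos(.475,0)
for b,c in((.5,0),(.5,.07),(.5,.14),(.5,.21),(.5,.27),(.5,.32)):
  print(b,c,A.inv().apply(np.r_[pos(b,c)-Z,0]).round(4),round(np.degrees(b+c-.475),1))
E
```

```text
time: 10.92
eef_pos: [0.5093, 0.0322, 0.0571]
ee_rot: [0.673, 3.059, 0.003]
ft_force: [-0.2, -1.4, 5.9]
gripper_width: 0.0258
grip_force: 60.0
TCP [0.5093 0.0322 0.0571] q [-0.07  0.45  1.88  0.    0.8  -1.21] w 0.0258 F [-0.2 -1.4  5.9] t 10.9167
go [ 0.0018 -0.0002  0.0021] [ 0.22  0.5  -0.02]
0.5 0 [-0.      0.0022  0.    ] 1.4
0.5 0.07 [-0.0003  0.0064  0.    ] 5.4
0.5 0.14 [-0.0008  0.0106  0.    ] 9.5
0.5 0.21 [-0.0017  0.0147  0.0001] 13.5
0.5 0.27 [-0.0026  0.0182  0.0001] 16.9
0.5 0.32 [-0.0035  0.021   0.0001] 19.8
```

```bash
python3 -m jog '[[0,0.0022,0,0,0,1.4,0],[-0.0003,0.0064,0,0,0,5.4,0],[-0.0008,0.0106,0,0,0,9.5,0],[-0.0017,0.0147,0,0,0,13.5,0],[-0.0026,0.0182,0,0,0,16.9,0],[-0.0035,0.021,0,0,0,19.8,0],[-0.0035,0.021,0,0,0,19.8,0],[-0.0035,0.021,0,0,0,19.8,0]]';  python3 -m jog '[[-0.0035,0,0,0,0,0,0],[0,0,0,0,0,0,0]]'; python3 - <<'E'
from h import *
s=robot.read_state();A=R.from_rotvec(s["ee_rot"]).as_matrix();print(np.degrees(np.arctan2(A[1,0],A[0,0])),s["wrist_torque"])
p=robot.snapshot("wrist");cv2.imwrite("pics/w4.png",cv2.resize(p["image"][80:480,120:520,::-1],(600,600),interpolation=2))
E
```

```text
time: 11.58
eef_pos: [0.5216, 0.0508, 0.0574]
ee_rot: [1.185, 2.9, 0.007]
ft_force: [-0.7, 2.7, 8.7]
gripper_width: 0.0257
grip_force: 60.4
time: 11.75
eef_pos: [0.5213, 0.0505, 0.0574]
ee_rot: [1.185, 2.9, 0.006]
ft_force: [2.8, -4.6, 6.1]
gripper_width: 0.026
grip_force: 60.3
135.5418646566683 [-1.10429177 -0.68069756  1.04255239]
```

View pics/w4.png

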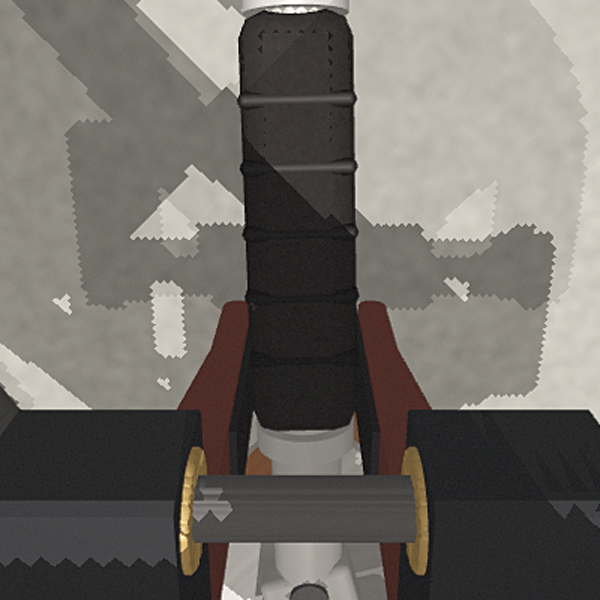

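```bash
python3 -m jog '[[-0.0003,-0.006,0,0,0,-5.7,0],[-0.0011,-0.0117,0,0,0,-11.4,0],[-0.0023,-0.0166,0,0,0,-16,0],[-0.0023,-0.0166,0,0,0,-16,0],[-0.0023,-0.0166,0,0,0,-16,0.5],[-0.0023,-0.0166,0,0,0,-16,0.5],[-0.0023,-0.0166,0,0,0,-16,0.5]]' ; python3 - <<'E'
from h import *
s=robot.read_state();A=R.from_rotvec(s["ee_rot"]).as_matrix();print(np.degrees(np.arctan2(A[1,0],A[0,0])),s["wrist_torque"])
p=robot.snapshot("wrist");cv2.imwrite("pics/w5.png",p["image"][80:480,120:520,::-1]);
d=robot.cut_out("wrench",p)[0];ys,xs=np.nonzero(d["mask"]);print([(r,xs[ys==r].mean()) for r in(100,150,200,250,300,340)])
E
```

```text
time: 12.38
eef_pos: [0.5097, 0.0371, 0.0557]
ee_rot: [0.779, 3.038, 0.004]
ft_force: [-0.1, -0.9, -0.5]
gripper_width: 0.0416
grip_force: 0.0
151.24656142112678 [ 0.00711521 -0.1099881   0.03532224]
[(100, np.float64(309.0)), (150, np.float64(310.5)), (200, np.float64(311.0)), (250, np.float64(313.5)), (300, np.float64(315.5)), (340, np.float64(317.0))]
```

```bash
python3 -c "
from h import *
go(.5077,.035,.056,153.1)"; python3 -m jog '[[0.001,-0.0025,0,0,0,-1.9,0.5],[0.001,-0.0025,0,0,0,-1.9,0.5],[0.001,-0.0025,0,0,0,-1.9,0],[0.001,-0.0025,0,0,0,-1.9,0],[0.001,-0.0025,0,0,0,-1.9,0],[0.001,-0.0025,0,0,0,-1.9,0],[0.001,-0.0025,-0.003,0,0,-1.9,0],[0.001,-0.0025,-0.006,0,0,-1.9,0]]' 60;python3 -c "
from h import *
go(.5077,.035,.056,153.1);print(robot.read_state()['wrist_torque'])"; 
```

```text
TCP [0.5097 0.037  0.0556] q [-0.06  0.45  1.88  0.    0.81 -1.13] w 0.0435 F [ 0.   0.1 -0. ] t 12.4833
go [ 0.0008 -0.0028 -0.0004] [ 0.2   0.28 -1.79]
time: 13.15
eef_pos: [0.5079, 0.0348, 0.0616]
ee_rot: [0.725, 3.051, 0.003]
ft_force: [-0.0, -0.0, -4.2]
gripper_width: 0.0261
grip_force: 60.0
TCP [0.5079 0.0348 0.0616] q [-0.07  0.44  1.88  0.    0.82 -1.17] w 0.0261 F [-0.  -0.  -4.2] t 13.15
go [0.0003 0.     0.0056] [0.18 0.3  0.16]
[ 0.04144157 -0.1699021   0.12537271]
```

```bash
python3 -m jog '[[0,0,-0.004,0,0,0,0],[0,0,-0.008,0,0,0,0],[0,0,-0.012,0,0,0,0],[0,0,-0.016,0,0,0,0],[0,0,-0.02,0,0,0,0],[0,0,-0.024,0,0,0,0],[0,0,-0.028,0,0,0,0]]'; python3 -m jog '[[0,0,-0.004,0,0,0,0],[0,0,-0.008,0,0,0,0],[0,0,-0.014,0,0,0,0],[0,0,-0.02,0,0,0,0],[0,0,-0.05,0,0,0,0],[0,0,-0.08,0,0,0,0],[0,0,-0.12,0,0,0,0],[0,0,-0.16,0,0,0,0]]';python3 -m jog '[[0,0,-0.02,0,0,0,0],[0,0,-0.02,0,0,0,0],[0,0,-0.02,0,0,0,0]]';
```

```text
time: 13.73
eef_pos: [0.5078, 0.0349, 0.0904]
ee_rot: [0.725, 3.05, 0.003]
ft_force: [-0.1, -0.3, -3.1]
gripper_width: 0.0257
grip_force: 60.0
time: 14.4
eef_pos: [0.5056, 0.0349, 0.2513]
ee_rot: [0.725, 3.052, 0.003]
ft_force: [0.7, -0.4, -2.7]
gripper_width: 0.0256
grip_force: 60.0
time: 14.65
eef_pos: [0.5071, 0.0348, 0.2709]
ee_rot: [0.724, 3.047, 0.004]
ft_force: [-0.9, -0.2, -3.8]
gripper_width: 0.0258
grip_force: 60.0
```

```bash
python3 - <<'E'
from h import *
s=robot.read_state();p=robot.snapshot("wrist");print(np.round(p["hand_eye"],3),p["fx"],p["cx"],p["cy"])
I=p["image"];cv2.imwrite("pics/w6.png",I[0:300,170:470,::-1])
d=robot.cut_out("wrench",p)[0];m=d["mask"];ys,xs=np.nonzero(m);print(d["extent"],[(r,round(xs[ys==r].mean(),1),(ys==r).sum()) for r in range(5,300,15)])
H=np.linalg.inv(p["hand_eye"])
for X in((.122,0,-.019),(.122,0,-.0084),(.085,0,-.0116),(-.015,0,-.019)):
  c=H[:3,:3]@X+H[:3,3];print(X,c[0]/c[2]*p["fx"]+p["cx"],c[1]/c[2]*p["fy"]+p["cy"],c[2])
E
```

```text
[[-0.    -0.953 -0.303  0.085]
 [ 1.     0.    -0.001  0.001]
 [ 0.001 -0.303  0.953 -0.161]
 [ 0.     0.     0.     1.   ]] 431.61930787115585 322.37818985319996 231.3668615128062
[259.9, 0.7, 387.8, 479.4] [(5, np.float64(321.4), np.int64(57)), (20, np.float64(322.0), np.int64(66)), (35, np.float64(321.0), np.int64(79)), (50, np.float64(322.0), np.int64(53)), (65, np.float64(322.5), np.int64(52)), (80, np.float64(322.0), np.int64(73)), (95, np.float64(322.5), np.int64(70)), (110, np.float64(322.0), np.int64(75)), (125, np.float64(322.0), np.int64(77)), (140, np.float64(322.0), np.int64(77)), (155, np.float64(322.0), np.int64(79)), (170, np.float64(322.5), np.int64(76)), (185, np.float64(322.0), np.int64(75)), (200, np.float64(322.0), np.int64(79)), (215, np.float64(321.5), np.int64(74)), (230, np.float64(322.5), np.int64(74)), (245, np.float64(322.0), np.int64(75)), (260, np.float64(321.5), np.int64(72)), (275, np.float64(322.0), np.int64(73)), (290, np.float64(322.0), np.int64(73))]
(0.122, 0, -0.019) 320.6578172829351 -42.356627545944235 0.12443138081036108
(0.122, 0, -0.0084) 320.81161221432586 -32.10907016200841 0.134532978208408
(0.085, 0, -0.0116) 320.90912980267103 92.54937289650971 0.14269553200884805
(-0.015, 0, -0.019) 321.1356841544613 365.6978200120963 0.16594642652250494
```

View pics/w6.png

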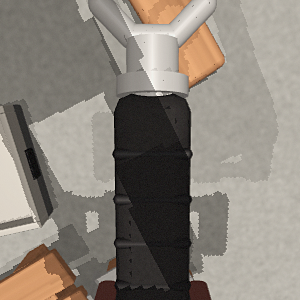

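```bash
python3 -m jog '[[0,0,0,0,0,6.8,0],[0,0,0,0,0,13.6,0],[0,0,0,0,0,20.4,0],[0,0,0,0,0,27.2,0],[0,0,0,0,0,34,0],[0,0,0,0,0,40.8,0],[0,0,0,0,0,47.6,0],[0,0,0,0,0,54.4,0]]' >/dev/null; python3 -m jog '[[0,0,0,0,0,6.8,0],[0,0,0,0,0,13.6,0],[0,0,0,0,0,20.4,0],[0,0,0,0,0,27.2,0],[0,0,0,0,0,34,0],[0,0,0,0,0,40.8,0],[0,0,0,0,0,47.6,0],[0,0,0,0,0,54.0,0]]' >/dev/null;  python3 -m jog '[[0,0,0,0,6.3,0,0],[0,0,0,0,12.6,0,0],[0,0,0,0,19,0,0],[0,0,0,0,25,0,0],[0,0,0,0,31.5,0,0],[0,0,0,0,38,0,0],[0,0,0,0,44,0,0],[0,0,0,0,50,0,0]]' >/dev/null; python3 -m jog '[[0,0,0,0,0,0,0],[0,0,0,0,0,0,0],[0,0,0,0,0,0,0]]' >/dev/null; python3 -c "
from h import *
go(.526,.133,.25,45,50)
go(.516,.123,.26,45,50)"
```

```text
TCP [0.5061 0.0349 0.2686] q [-0.72  0.11  2.13  1.02  1.11 -0.52] w 0.0255 F [-0.2 -0.3 -3.4] t 17.0
go [ 0.0396 -0.0556  0.0756] [ 0.14  0.23 -0.08]
TCP [0.5061 0.0349 0.2686] q [-0.72  0.11  2.13  1.02  1.11 -0.52] w 0.0255 F [-0.2 -0.3 -3.4] t 17.0
go [ 0.0381 -0.0555  0.0584] [ 0.14  0.23 -0.08]
```

```bash
python3 -m jog '[[0.02,-0.028,0,0,0,0,0],[0.038,-0.0555,0,0,0,0,0],[0.038,-0.0555,0.03,0,0,0,0],[0.038,-0.0555,0.058,0,0,0,0],[0.038,-0.0555,0.058,0,0,0,0],[0.038,-0.0555,0.058,0,0,0,0]]' >/dev/null; python3 - <<'E'
from h import *
go(.526,.133,.25,45,50)
a=robot.snapshot("scene");b=robot.snapshot("top");s=robot.read_state();w=robot.snapshot("wrist")
A=R.from_rotvec(s["ee_rot"]).as_matrix();eye=s["eef_pos"]+A@[.122,0,-.0084];print("eye nominal",eye,"top px",proj(b,eye),"scene",proj(a,eye))
tip=np.array([.592,.199,.328]);print("tip px",proj(b,tip),proj(a,tip))
cv2.imwrite("pics/p1.png",np.hstack([cv2.resize(x,(400,400),interpolation=2) for x in(a["image"][150:230,370:450,::-1],b["image"][150:230,190:270,::-1])]))
E
```

```text
TCP [0.5156 0.1255 0.2614] q [-0.47  0.09  2.19  1.14  0.93 -0.46] w 0.0256 F [-0.3  0.1 -3.7] t 17.5
go [-0.0006  0.0021  0.017 ] [-0.03  0.11  0.29]
eye nominal [0.56670833 0.17513393 0.3606509 ] top px [227.9904295  195.03278859] scene [390.37851086 175.86426741]
tip px [220.89958941 187.59535892] [400.80651155 182.34894104]
```

View pics/p1.png

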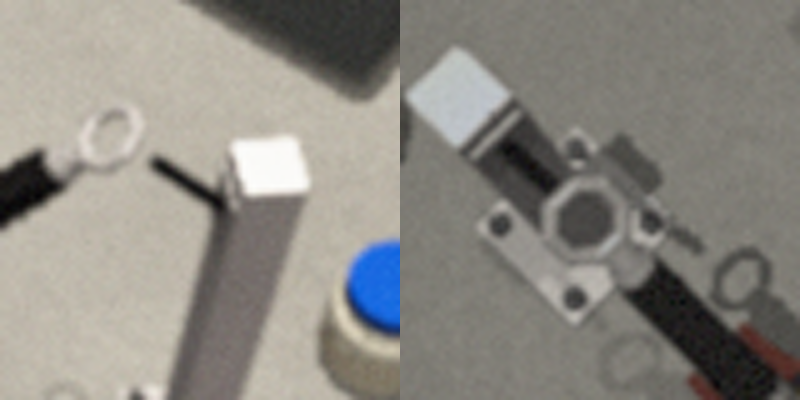

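Ring centre: scene crop (112,135), top crop (584,218). The peg tip is at (155,160) in the scene crop, just beyond the ring.

```bash
python3 - <<'E'
from h import *
s=robot.read_state();a=robot.snapshot("scene");b=robot.snapshot("top")
e,err=tri(ray(b,(226.8,193.6)),ray(a,(392.4,177)));t,e2=tri(ray(b,(221.2,188)),ray(a,(370+155/5,150+160/5)))
t1=np.array([.592,.199,.328]);print("eye",e,err,"tip",t,e2)
A=R.from_rotvec(s["ee_rot"]).as_matrix();print("eye in tool",A.T@(e-s["eef_pos"]))
d=np.array([-.5,-.5,.7071]);X=np.array([-.5,-.5,-.7071])*-1;Y=np.cross(d,X)
for q in(t1,t): v=e-q;print("along",v@d,"x",v@X,"y",v@Y)
r=np.array([.6255,.2335,.275]);print("root->tip1",t1-r)
E
```

```text
eye [0.57146206 0.17922974 0.35526722] 0.0004432548674439265 tip [0.59148256 0.1987933  0.32899261] 0.0019799995257844087
eye in tool [ 0.12206984 -0.00018432  0.00017834]
along 0.03943474929443307 x -0.0008734455755746808 y 0.000542829783442127
along 0.03837080319119369 x -0.0012132517042115147 y 0.00032310303238258553
root->tip1 [-0.0335 -0.0345  0.053 ]
```

```bash
python3 -m jog '[[-0.0008,0,0.009,0,0,0,0],[-0.0016,0,0.018,0,0,0,0],[-0.0024,0,0.028,0,0,0,0],[-0.0032,0,0.037,0,0,0,0],[-0.004,0,0.046,0,0,0,0],[-0.0048,0,0.055,0,0,0,0],[-0.0056,0,0.064,0,0,0,0],[-0.0064,0,0.0735,0,0,0,0]]'; python3 -m jog '[[0,0,0,0,0,0,0],[0,0,0,0,0,0,0]]'; python3 - <<'E'
from h import *
s=robot.read_state();A=R.from_rotvec(s["ee_rot"]);P0=s["eef_pos"];e=np.array([.122,0,.0002]);E0=P0+A.apply(e);print("eye",E0,s["ft_force"])
for k in(6,12,18,24,30,36,42):
    B=A*R.from_euler("y",k,degrees=True);print(k,A.inv().apply(E0-B.apply(e)-P0).round(4))
E
```

```text
time: 18.42
eef_pos: [0.5536, 0.1596, 0.2079]
ee_rot: [-2.394, -0.99, -1.116]
ft_force: [0.4, 0.4, -3.1]
gripper_width: 0.0255
grip_force: 60.0
time: 18.58
eef_pos: [0.553, 0.1599, 0.2081]
ee_rot: [-2.393, -0.99, -1.115]
ft_force: [0.3, 0.2, -3.4]
gripper_width: 0.0256
grip_force: 60.0
eye [0.60857746 0.21557166 0.3013089 ] [ 0.30158963  0.21242129 -3.40332028]
6 [ 0.0006 -0.      0.0128]
12 [0.0026 0.     0.0254]
18 [ 0.0059 -0.      0.0377]
24 [0.0105 0.     0.0496]
30 [ 0.0162 -0.      0.061 ]
36 [ 0.0232 -0.      0.0717]
42 [0.0312 0.     0.0817]
```

```bash
python3 -m jog '[[0.0006,0,0.0128,0,6,0,0],[0.0026,0,0.0254,0,12,0,0],[0.0059,0,0.0377,0,18,0,0],[0.0105,0,0.0496,0,24,0,0],[0.0162,0,0.061,0,30,0,0],[0.0232,0,0.0717,0,36,0,0],[0.0232,0,0.0717,0,36,0,0],[0.0232,0,0.0717,0,36,0,0]]'; python3 - <<'E'
from h import *
go(.6075,.2155,.181,45,85)
a=robot.snapshot("scene");b=robot.snapshot("top")
cv2.imwrite("pics/p2.png",np.hstack([cv2.resize(x,(400,400),interpolation=2) for x in(a["image"][160:260,370:470,::-1],b["image"][150:230,190:270,::-1])]))
E
```

```text
time: 19.25
eef_pos: [0.6036, 0.2081, 0.1765]
ee_rot: [-1.831, -0.754, -1.707]
ft_force: [-0.5, -0.3, -3.0]
gripper_width: 0.0256
grip_force: 60.0
TCP [0.6036 0.2081 0.1765] q [-0.38  0.96  2.31  1.98  1.55 -1.69] w 0.0256 F [-0.5 -0.3 -3. ] t 19.25
go [ 0.005  -0.0025  0.0076] [ 0.16 -1.02 -0.1 ]
```

View pics/p2.png

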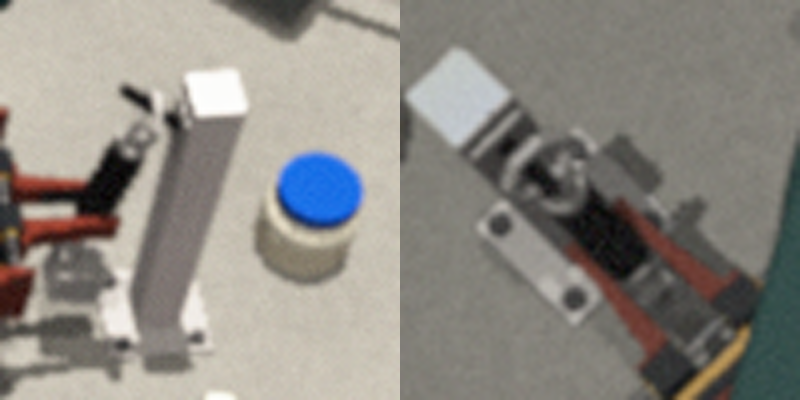

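The ring is around the peg, with the peg tip showing past it at (125,90) in the scene crop. I'll loosen the grip gradually, open the fingers and back out.

```bash
python3 -m jog '[[0,0,0,0,0,0,0],[0,0,0,0,0,0,0],[0,0,0,0,0,0,0]]' 4; python3 -m jog '[[0,0,0,0,0,0,0.45],[0,0,0,0,0,0,0.6],[0,0,0,0,0,0,0.6],[0,0,0,0,0,0,0.6],[0,0,0,0,0,0,0.6]]'; python3 -m jog '[[0,0,-0.01,0,0,0,0.6],[0,0,-0.025,0,0,0,0.6],[0,0,-0.05,0,0,0,0.6],[0,0,-0.08,0,0,0,0.6],[0,0,-0.11,0,0,0,0.6],[0,0,-0.14,0,0,0,0.6],[0,0,-0.16,0,0,0,0.6]]'; python3 - <<'E'
from h import *
a=robot.snapshot("scene");b=robot.snapshot("wrist");cv2.imwrite("pics/p3.png",np.hstack([cv2.resize(x,(400,400),interpolation=2) for x in(a["image"][160:260,370:470,::-1],b["image"][:,80:560,::-1])]))
E
```

```text
time: 19.6
eef_pos: [0.603, 0.2085, 0.1824]
ee_rot: [-1.83, -0.763, -1.712]
ft_force: [-0.5, -0.4, -3.0]
gripper_width: 0.0261
grip_force: 4.0
time: 20.02
eef_pos: [0.6028, 0.2088, 0.1812]
ee_rot: [-1.83, -0.761, -1.71]
ft_force: [0.3, -0.4, -0.1]
gripper_width: 0.0518
grip_force: 0.0
time: 20.6
eef_pos: [0.5088, 0.0784, 0.1873]
ee_rot: [-1.81, -0.777, -1.696]
ft_force: [1.9, -1.1, -0.1]
gripper_width: 0.0525
grip_force: 0.0
```

View pics/p3.png

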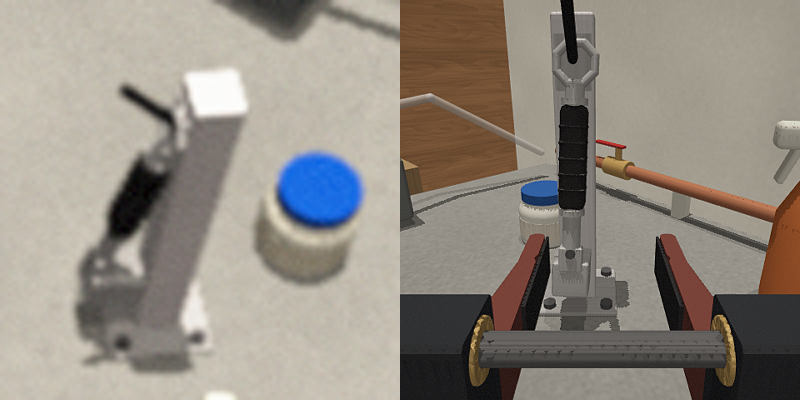

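The wrench hangs vertically on the peg and is free of the gripper. Now I'll bring the tool upright and find the cases again.

```bash
python3 -m jog '[[0,0,0,0,-6,0,0.6],[0,0,0,0,-12,0,0.6],[0,0,0,0,-18,0,0.6],[0,0,0,0,-24,0,0.6],[0,0,0,0,-30,0,0.6],[0,0,0,0,-36,0,0.6],[0,0,0,0,-42,0,0.6],[0,0,0,0,-42,0,0.6]]' >/dev/null; python3 - <<'E'
from h import *
go(.5,.0,.28,45,0)
E
```

```text
TCP [0.5101 0.0829 0.1904] q [-0.52  0.22  2.2   1.09  0.87 -0.57] w 0.0527 F [-0.2  0.1  0.6] t 21.3667
go [ 0.014   0.0503 -0.1108] [ -0.21 -44.14   1.62]
```

```bash
python3 -m jog '[[0.014,0.05,-0.02,0,-6.3,0,0.6],[0.014,0.05,-0.04,0,-12.6,0,0.6],[0.014,0.05,-0.06,0,-19,0,0.6],[0.014,0.05,-0.08,0,-25,0,0.6],[0.014,0.05,-0.1,0,-31.5,0.5,0.6],[0.014,0.05,-0.11,0,-38,1,0.6],[0.014,0.05,-0.11,0,-44.1,1.6,0.6],[0.014,0.05,-0.11,0,-44.1,1.6,0.6]]' >/dev/null; python3 - <<'E'
from h import *
go(.37,-.14,.27,77,0)
b=robot.snapshot("top");a=robot.snapshot("scene")
for l,z in(("case1",.053),("case_base",.123)):
    for d in robot.cut_out(l,b): print(l,round(d["conf"],2),rect(b,d["mask"],z),d["extent"])
for l,z in(("case1",.053),("case_base",.123)):
    for d in robot.cut_out(l,a): print("scene",l,round(d["conf"],2),rect(a,d["mask"],z))
E
```

```text
TCP [0.5008 0.0009 0.2782] q [-0.14  0.17  1.64  0.    1.34  0.64] w 0.0525 F [ 0.3  0.3 -1.2] t 22.0333
go [-0.1921  0.0068  0.0084] [-3.200e-01 -3.000e-02 -3.189e+01]
case1 0.87 [ 423.1 -131.   148.4  111.6   76.8] [320.4, 243.3, 381.3, 288.0]
case1 0.8 [ 262.5 -487.6  158.   122.6   21.9] [444.7, 293.6, 508.7, 354.6]
case1 0.68 [ 194.5 -281.6  152.2  114.8  -12. ] [380.7, 315.4, 431.6, 372.6]
case1 0.65 [ 385.6 -301.4  156.1  113.5   83.7] [379.4, 260.2, 437.1, 301.8]
case_base 0.59 [ 629.8 -295.4  158.6  117.5  -81. ] [383.7, 166.4, 443.8, 214.8]
case_base 0.29 [627.1 229.7 118.3  46.4  42. ] [205.4, 175.6, 241.5, 211.6]
scene case1 0.94 [ 204.5 -288.8  176.9  114.7  -11.6]
scene case1 0.78 [ 271.  -494.9  168.9  123.5   22.4]
scene case1 0.67 [ 394.2 -308.1  156.5  130.1   84. ]
scene case_base 0.61 [ 636.1 -301.   162.2  118.9  -81.1]
```

```bash
cat >> h.py <<'E'
from scipy.optimize import least_squares
def fit(p,mask,z0,s=None,h=.055):
    "box fit (x mm, y mm, yaw of its long axis deg, rms px) by support function of the mask hull"
    c=max(cv2.findContours(mask.astype(np.uint8),0,2)[0],key=cv2.contourArea)[:,0].astype(float)
    t=np.linspace(0,2*np.pi,72,endpoint=False);D=np.c_[np.cos(t),np.sin(t)];S=(D@c.T).max(1)
    x0=rect(p,mask,z0+h,s);K=np.array([[a,b,k] for a in(-.055,.055) for b in(-.075,.075) for k in(0,h)])
    def f(v):
        y=np.radians(v[2]-90);Q=K.copy();Q[:,0]=v[0]/1e3+K[:,0]*np.cos(y)-K[:,1]*np.sin(y);Q[:,1]=v[1]/1e3+K[:,0]*np.sin(y)+K[:,1]*np.cos(y);Q[:,2]+=z0
        return (D@np.array([proj(p,q,s) for q in Q]).T).max(1)-S
    r=least_squares(f,[x0[0],x0[1],x0[4]],loss="soft_l1");return np.r_[r.x,np.sqrt(np.mean(r.fun**2))].round(2)
E
python3 - <<'E'
from h import *
for n in("top","scene"):
  b=robot.snapshot(n)
  for l,z in(("case1",0),("case_base",.07)):
    for d in robot.cut_out(l,b):
      if d["conf"]>.4: print(n,l,round(d["conf"],2),fit(b,d["mask"],z))
E
```

```text
top case1 0.94 [ 262.04 -493.17   22.58    0.95]
top case1 0.89 [ 422.81 -132.09   76.65    1.32]
top case1 0.89 [ 192.5  -286.34  -12.56    1.3 ]
top case1 0.72 [ 385.08 -305.     83.56    0.57]
top case_base 0.96 [ 632.66 -298.52  -80.67    1.65]
scene case1 0.97 [ 422.05 -130.94   76.74    1.06]
scene case1 0.8 [ 189.49 -283.3   -11.1     1.5 ]
scene case1 0.68 [ 259.98 -492.68   22.76    0.55]
scene case1 0.62 [ 381.56 -301.97   84.74    1.41]
scene case_base 0.88 [ 630.63 -295.22  -81.96    1.72]
```

```bash
python3 -m jog '[[-0.04,0.002,0,0,0,-6.5,0.6],[-0.08,0.004,0,0,0,-13,0.6],[-0.12,0.006,0,0,0,-19.5,0.6],[-0.16,0.007,0,0,0,-26,0.6],[-0.19,0.007,0,0,0,-32,0.6],[-0.19,0.007,0,0,0,-32,0.6],[-0.19,0.007,0,0,0,-32,0.6],[-0.19,0.007,0,0,0,-32,0.6]]' >/dev/null; python3 - <<'E'
from h import *
go(.423,-.131,.1,77)
s=robot.read_state();p=robot.snapshot("wrist")
cv2.imwrite("pics/k1.png",p["image"][:,:,::-1])
for d in robot.cut_out("case1",p): print(d["conf"],d["extent"],fit(p,d["mask"],0,s))
E
```

```text
TCP [ 0.3698 -0.1414  0.2762] q [-0.54  0.    1.83  0.    1.32 -0.31] w 0.0526 F [-0.3 -0.9  0.8] t 23.3
go [0.0213 0.0502 0.1761] [-0.28 -0.35 -0.27]
0.98 [313.1, 76.7, 445.2, 250.0] [ 420.24 -129.64   76.33    1.46]
0.96 [227.3, 440.4, 379.3, 480.0] [ 257.88 -484.26  -40.54   28.06]
0.77 [103.0, 293.4, 269.2, 396.3] [ 186.02 -283.93  -12.97   42.48]
0.68 [306.6, 250.5, 423.0, 396.6] [ 380.87 -300.32   82.97    9.99]
```

```bash
python3 -m jog '[[0.02,0.03,0,0,-0.3,-0.3,0.5],[0.021,0.05,0,0,-0.3,-0.6,0.5],[0.021,0.05,0.04,0,-0.3,-0.6,0.5],[0.021,0.05,0.08,0,-0.3,-0.6,0.5],[0.021,0.05,0.11,0,-0.3,-0.6,0.5],[0.021,0.05,0.13,0,-0.3,-0.6,0.5],[0.021,0.05,0.13,0,-0.3,-0.6,0.5]]' 30 >/dev/null; python3 - <<'E'
from h import *
s=robot.read_state();p=robot.snapshot("wrist")
print([fit(p,d["mask"],0,s) for d in robot.cut_out("case1",p)][:2])
go(.422,-.1308,.03,76.6)
E
```

```text
[array([ 420.56, -129.62,   76.12,   11.43]), array([ 364.75, -291.44,   -9.25,   77.05])]
TCP [ 0.423  -0.1302  0.1457] q [-0.45  0.23  1.93 -0.    0.99 -0.24] w 0.044 F [ 0.2 -0.7 -0.2] t 24.0833
go [-0.001  -0.      0.1157] [-0.43 -0.07  0.99]
```

```bash
python3 -m jog '[[-0.001,0,0.04,-0.4,0,0.8,0.5],[-0.001,0,0.075,-0.4,0,0.8,0.5],[-0.001,0,0.095,-0.4,0,0.8,0.5],[-0.001,0,0.106,-0.4,0,0.8,0.5],[-0.001,0,0.115,-0.4,0,0.8,0.5],[-0.001,0,0.115,-0.4,0,0.8,0.5],[-0.001,0,0.115,-0.4,0,0.8,0.5]]' 35; python3 -m jog '[[0,0,0,0,0,0,0],[0,0,0,0,0,0,0],[0,0,0,0,0,0,0],[0,0,0,0,0,0,0],[0,0,0,0,0,0,0],[0,0,0,0,0,0,0]]'
```

```text
time: 24.67
eef_pos: [0.4232, -0.1322, 0.0318]
ee_rot: [2.461, 1.949, 0.003]
ft_force: [-0.3, -0.3, -0.6]
gripper_width: 0.044
grip_force: 0.0
time: 25.17
eef_pos: [0.4214, -0.1317, 0.0314]
ee_rot: [2.463, 1.949, 0.001]
ft_force: [-2.5, 0.2, 8.8]
gripper_width: 0.0198
grip_force: 35.0
```

```bash
python3 -m jog '[[0,0,-0.02,0,0,0,0],[0,0,-0.06,0,0,0,0],[0,0,-0.1,0,0,0,0],[0,0,-0.14,0,0,0,0],[0,0,-0.18,0,0,0,0],[0,0,-0.215,0,0,0,0],[0,0,-0.215,0,0,0,0],[0,0,-0.215,0,0,0,0]]'; python3 -c "
from h import *
go(.6315,-.297,.25,98.7)"
```

```text
time: 25.83
eef_pos: [0.4226, -0.1324, 0.2475]
ee_rot: [2.46, 1.947, 0.005]
ft_force: [-0.2, 0.4, -4.3]
gripper_width: 0.02
grip_force: 35.0
TCP [ 0.4226 -0.1324  0.2475] q [-0.46  0.1   1.8   0.    1.24 -0.23] w 0.02 F [-0.2  0.4 -4.3] t 25.8333
go [-0.1123  0.2411 -0.0011] [  0.32   0.09 -21.97]
```

```bash
python3 -m jog '[[-0.014,0.03,0,0.3,0,-3,0],[-0.028,0.06,0,0.3,0,-6,0],[-0.042,0.09,0,0.3,0,-9,0],[-0.056,0.12,0,0.3,0,-12,0],[-0.07,0.15,0,0.3,0,-15,0],[-0.084,0.18,0,0.3,0,-18,0],[-0.098,0.21,0,0.3,0,-20,0],[-0.112,0.241,0,0.3,0,-22,0]]'>/dev/null; python3 -m jog '[[0,0,0,0,0,0,0],[0,0,0,0,0,0,0],[0,0,0,0,0,0,0],[0,0,0,0,0,0,0]]' >/dev/null;  python3 -c "
from h import *
go(.6315,-.297,.161,98.7)"
```

```text
TCP [ 0.6287 -0.295   0.2441] q [-0.54  0.48  1.25 -0.    1.41 -0.69] w 0.0197 F [-0.1 -0.3 -3.3] t 26.8333
go [-0.0027  0.003   0.0831] [-0.4  -0.22  0.02]
```

```bash
python3 -m jog '[[-0.003,0.003,0.03,-0.4,-0.2,0,0],[-0.003,0.003,0.055,-0.4,-0.2,0,0],[-0.003,0.003,0.07,-0.4,-0.2,0,0],[-0.003,0.003,0.077,-0.4,-0.2,0,0],[-0.003,0.003,0.083,-0.4,-0.2,0,0],[-0.003,0.003,0.085,-0.4,-0.2,0,0],[-0.003,0.003,0.087,-0.4,-0.2,0,0],[-0.003,0.003,0.087,-0.4,-0.2,0,0]]'; python3 -c "
from h import *
go(.6315,-.297,.161,98.7)"
```

```text
time: 27.5
eef_pos: [0.6339, -0.2988, 0.1599]
ee_rot: [2.042, 2.38, 0.002]
ft_force: [0.4, 0.3, -2.5]
gripper_width: 0.0193
grip_force: 35.0
TCP [ 0.6339 -0.2988  0.1599] q [-0.54  0.55  1.34  0.    1.24 -0.69] w 0.0193 F [ 0.4  0.3 -2.5] t 27.5
go [ 0.0022 -0.0021 -0.0011] [0.24 0.19 0.03]
```

```bash
python3 -m jog '[[0,0,0.001,0,0,0,0],[0,0,0.002,0,0,0,0],[0,0,0.003,0,0,0,0],[0,0,0.003,0,0,0,0]]'; python3 -c "
from h import *
go(.6315,-.297,.161,98.7)"
```

```text
time: 27.83
eef_pos: [0.6339, -0.299, 0.1568]
ee_rot: [2.043, 2.38, 0.002]
ft_force: [1.3, -0.5, -0.3]
gripper_width: 0.0199
grip_force: 35.0
TCP [ 0.6339 -0.299   0.1568] q [-0.54  0.56  1.35  0.    1.23 -0.69] w 0.0199 F [ 1.3 -0.5 -0.3] t 27.8333
go [ 0.0023 -0.0021 -0.0043] [0.23 0.18 0.02]
```

```bash
python3 -m jog '[[0,0,0,0,0,0,0.5],[0,0,0,0,0,0,0.5],[0,0,0,0,0,0,0.5],[0,0,-0.03,0,0,0,0.5],[0,0,-0.07,0,0,0,0.5],[0,0,-0.11,0,0,0,0.5],[0,0,-0.15,0,0,0,0.5],[-0.06,0,-0.16,0,0,0,0.5]]' >/dev/null;python3 -m jog '[[-0.02,0,-0.02,0,0,0,0.5],[-0.02,0,-0.02,0,0,0,0.5],[-0.02,0,-0.02,0,0,0,0.5],[-0.02,0,-0.02,0,0,0,0.5]]'; python3 - <<'E'
from h import *
s=robot.read_state();p=robot.snapshot("wrist");cv2.imwrite("pics/k2.png",p["image"][:,:,::-1])
for l in("case1","case_base"):
  for d in robot.cut_out(l,p):print(l,round(d["conf"],2),d["extent"],rect(p,d["mask"],.18,s),fit(p,d["mask"],.07,s,.11))
for n in("top","scene"):
  b=robot.snapshot(n)
  for l in("case1","case_base"):
    for d in robot.cut_out(l,b):
      if d["conf"]>.2: print(n,l,round(d["conf"],2),np.round(d["extent"]),fit(b,d["mask"],0)[:2],fit(b,d["mask"],.07,None,.11))
E
```

```text
time: 28.83
eef_pos: [0.6418, -0.3579, 0.3321]
ee_rot: [2.045, 2.382, 0.002]
ft_force: [0.0, -0.1, -0.1]
gripper_width: 0.0438
grip_force: 0.0
case1 0.94 [242.0, 12.0, 404.7, 230.1] [ 633.3 -296.6  149.   109.5  -81.3] [ 633.44 -297.17  -81.32    1.49]
case1 0.9 [0.0, 0.0, 151.4, 172.8] [ 459.6 -294.   108.3   93.4   83.8] [ 469.98 -322.16   86.92   48.26]
case1 0.86 [0.5, 173.4, 64.6, 287.9] [ 425.6 -411.    95.1   48.5   85.9] [ 446.4  -452.37   81.27   83.16]
top case1 0.72 [382. 166. 443. 210.] [ 669.74 -283.59] [ 630.06 -276.83    9.03   12.09]
top case1 0.63 [444. 292. 505. 354.] [ 261.86 -493.6 ] [ 269.6  -452.89   23.86    5.8 ]
top case1 0.55 [406. 334. 428. 375.] [ 190.46 -288.15] [ 209.21 -265.82  -14.81   22.47]
top case_base 0.66 [299. 199. 319. 212.] [591.   -11.18] [534.59 -18.02 -99.99  25.75]
top case_base 0.56 [384. 176. 403. 216.] [ 631.21 -241.87] [ 591.31 -199.57   44.39   20.17]
top case_base 0.53 [268. 110. 298. 156.] [814.27  63.25] [767.27  48.67  15.33  15.73]
scene case1 0.91 [144. 300. 206. 348.] [ 259.59 -491.76] [ 303.33 -501.07   16.11    6.26]
scene case1 0.79 [178. 238. 234. 294.] [ 191.14 -284.03] [ 230.93 -300.74  -13.07    6.72]
scene case1 0.77 [271. 306. 332. 367.] [ 604.41 -268.88] [ 625.85 -290.39  -84.04    8.76]
scene case1 0.61 [216. 280. 261. 333.] [ 380.26 -309.  ] [ 404.7  -332.03  130.13   10.57]
scene case_base 0.68 [272. 329. 330. 376.] [ 618.95 -284.71] [ 634.52 -299.09   98.43   13.23]
```

```bash
python3 -c "
from h import *
go(.38,-.35,.28,84)"; python3 -m jog '[[0,-0.038,0,0,0,2,0.5],[0,-0.076,0,0,0,4,0.5],[0.003,-0.114,0.01,0,0,6,0.5],[0.006,-0.152,0.02,0,0,8,0.5],[0.01,-0.19,0.03,0,0,10,0.5],[0.02,-0.23,0.04,0,0,12,0.5],[0.03,-0.26,0.05,0,0,14.5,0.5],[0.03,-0.26,0.05,0,0,14.5,0.5]]' >/dev/null;  python3 -m jog '[[0,0,0,0,0,0,0.5],[0,0,0,0,0,0,0.5],[0,0,0,0,0,0,0.5]]' >/dev/null; python3 - <<'E'
from h import *
go(.383,-.303,.145,84)
s=robot.read_state();p=robot.snapshot("wrist")
for d in robot.cut_out("case1",p):print(round(d["conf"],2),d["extent"],fit(p,d["mask"],0,s))
E
```

```text
TCP [ 0.6422 -0.3584  0.3329] q [-0.6   0.5   1.02  0.    1.62 -0.76] w 0.0439 F [-0.1  0.9  0.4] t 29.2833
go [ 0.0482 -0.258   0.052 ] [ 0.18  0.1  14.75]
TCP [ 0.3825 -0.3695  0.283 ] q [-0.9   0.21  1.58  0.    1.35 -0.8 ] w 0.0435 F [-0.3 -0.6  0.5] t 30.2
go [ 0.0667 -0.0069  0.1378] [0.32 0.17 0.28]
0.95 [122.4, 225.6, 306.7, 354.2] [ 258.91 -491.13   22.45   11.05]
0.72 [242.4, 21.3, 379.7, 199.5] [ 381.69 -302.02   83.65    1.3 ]
0.67 [0.0, 39.9, 195.9, 183.9] [ 190.31 -282.73  -11.06    2.56]
0.58 [585.3, 0.2, 638.1, 211.3] [ 658.09 -325.53  -45.31   39.21]
```

```bash
python3 -m jog '[[0.035,-0.004,0,0.3,0.2,0.5,0.5],[0.067,-0.008,0,0.3,0.2,0.5,0.5],[0.067,-0.008,0.04,0.3,0.2,0.5,0.5],[0.067,-0.008,0.08,0.3,0.2,0.5,0.5],[0.067,-0.008,0.12,0.3,0.2,0.5,0.5],[0.067,-0.008,0.16,0.3,0.2,0.5,0.5],[0.067,-0.008,0.16,0.3,0.2,0.5,0.5],[0.067,-0.008,0.16,0.3,0.2,0.5,0.5]]' >/dev/null; python3 - <<'E'
from h import *
go(.382,-.3025,.032,83.7)
s=robot.read_state();p=robot.snapshot("wrist")
for d in robot.cut_out("case1",p):print(round(d["conf"],2),d["extent"],fit(p,d["mask"],0,s))
E
```

```text
TCP [ 0.3798 -0.3004  0.1209] q [-0.81  0.32  1.87  0.    0.96 -0.7 ] w 0.0436 F [ 1.8 -0.1  0.1] t 30.9667
go [-0.0023  0.0029  0.0889] [-0.3  -0.29  0.08]
0.85 [221.2, 113.1, 435.3, 371.1] [ 382.06 -301.87   83.64   12.05]
0.84 [0.0, 147.3, 158.1, 351.1] [ 236.39 -313.8    65.48   45.67]
```

```bash
python3 -m jog '[[-0.002,0.0025,0.03,0,0,0,0.5],[-0.002,0.0025,0.06,0,0,0,0.5],[-0.002,0.0025,0.075,0,0,0,0.5],[-0.002,0.0025,0.083,0,0,0,0.5],[-0.002,0.0025,0.089,0,0,0,0.5],[-0.002,0.0025,0.089,0,0,0,0.5],[-0.002,0.0025,0.089,0,0,0,0.5]]' 35; python3 -m jog '[[0,0,0,0,0,0,0],[0,0,0,0,0,0,0],[0,0,0,0,0,0,0],[0,0,0,0,0,0,0],[0,0,0,0,0,0,0],[0,0,0,0,0,0,0]]';python3 -m jog '[[0,0,-0.02,0,0,0,0],[0,0,-0.06,0,0,0,0],[0,0,-0.1,0,0,0,0],[0,0,-0.14,0,0,0,0],[0,0,-0.18,0,0,0,0],[0,0,-0.22,0,0,0,0],[0,0,-0.25,0,0,0,0],[0,0,-0.25,0,0,0,0]]'; python3 -c "
from h import *
go(.633,-.2975,.28,98.7)"
```

```text
time: 31.65
eef_pos: [0.3833, -0.3045, 0.0344]
ee_rot: [-2.34, -2.097, -0.001]
ft_force: [0.2, -0.2, 0.3]
gripper_width: 0.0439
grip_force: 0.0
time: 32.15
eef_pos: [0.3824, -0.3037, 0.0335]
ee_rot: [-2.338, -2.095, -0.001]
ft_force: [-0.4, 0.4, 5.5]
gripper_width: 0.0202
grip_force: 35.0
time: 32.82
eef_pos: [0.3851, -0.3065, 0.2892]
ee_rot: [2.333, 2.091, 0.001]
ft_force: [0.9, -0.6, -3.1]
gripper_width: 0.0196
grip_force: 35.0
TCP [ 0.3851 -0.3065  0.2892] q [-0.81  0.14  1.65  0.    1.35 -0.7 ] w 0.0196 F [ 0.9 -0.6 -3.1] t 32.8167
go [0.0361 0.2454 0.0107] [  0.35   0.34 -14.97]
```

```bash
python3 -m jog '[[0.004,0.03,0,0.3,0.3,-2,0],[0.009,0.06,0,0.3,0.3,-4,0],[0.013,0.09,0,0.3,0.3,-6,0],[0.018,0.12,0,0.3,0.3,-8,0],[0.022,0.15,0,0.3,0.3,-10,0],[0.026,0.18,0,0.3,0.3,-12,0],[0.03,0.215,0,0.3,0.3,-14,0],[0.035,0.245,0,0.3,0.3,-15,0]]'>/dev/null; python3 -m jog '[[0,0,0.03,0,0,0,0],[0,0,0.05,0,0,0,0],[0,0,0.05,0,0,0,0],[0,0,0.05,0,0,0,0],[0,0,0.05,0,0,0,0]]' >/dev/null;  python3 -c "
from h import *
go(.633,-.2985,.215,98.7)"
```

```text
TCP [ 0.6294 -0.2957  0.2326] q [-0.54  0.5   1.26  0.    1.4  -0.69] w 0.0201 F [-0.1 -0.5 -2.7] t 33.9
go [-0.0034  0.0032  0.0175] [-0.35 -0.5   0.01]
```

```bash
python3 -m jog '[[-0.0034,0.0032,0.004,-0.35,-0.4,0,0],[-0.0034,0.0032,0.008,-0.35,-0.4,0,0],[-0.0034,0.0032,0.012,-0.35,-0.4,0,0],[-0.0034,0.0032,0.015,-0.35,-0.4,0,0],[-0.0034,0.0032,0.017,-0.35,-0.4,0,0],[-0.0034,0.0032,0.018,-0.35,-0.4,0,0],[-0.0034,0.0032,0.018,-0.35,-0.4,0,0]]'; python3 -m jog '[[0,0,0.001,0,0,0,0],[0,0,0.0015,0,0,0,0],[0,0,0.0015,0,0,0,0],[0,0,0.0015,0,0,0,0]]'
```

```text
time: 34.48
eef_pos: [0.633, -0.2983, 0.2144]
ee_rot: [-2.045, -2.383, -0.002]
ft_force: [0.2, -0.2, -3.4]
gripper_width: 0.0196
grip_force: 35.0
time: 34.82
eef_pos: [0.6334, -0.2985, 0.2136]
ee_rot: [-2.046, -2.384, -0.002]
ft_force: [-0.6, 0.7, -1.3]
gripper_width: 0.0197
grip_force: 35.0
```

```bash
python3 -m jog '[[0,0,0.001,0,0,0,0],[0,0,0.001,0,0,0,0.5],[0,0,0.001,0,0,0,0.5],[0,0,0.001,0,0,0,0.5],[0,0,-0.03,0,0,0,0.5],[0,0,-0.06,0,0,0,0.5],[0,0,-0.1,0,0,0,0.5],[0,0,-0.13,0,0,0,0.5]]'; python3 -m jog '[[-0.04,0,0,0,0,0,0.5],[-0.08,-0.02,0,0,0,0,0.5],[-0.1,-0.06,0,0,0,0,0.5],[-0.1,-0.1,0,0,0,0,0.5],[-0.1,-0.1,0,0,0,0,0.5],[-0.1,-0.1,0,0,0,0,0.5]]' >/dev/null; python3 - <<'E'
from h import *
s=robot.read_state();p=robot.snapshot("wrist");a=robot.snapshot("scene");b=robot.snapshot("top")
w=p["image"][0:400,240:640,::-1]
cv2.imwrite("pics/k3.png",np.hstack([w,cv2.resize(a["image"][260:390,220:350,::-1],(400,400),interpolation=2)]))
for d in robot.cut_out("case1",p):print(round(d["conf"],2),d["extent"],fit(p,d["mask"],.07,s,.165))
for l in("case1","case_base"):
  for d in robot.cut_out(l,b): 
    if d["conf"]>.3: print("top",l,d["conf"],np.round(d["extent"]),fit(b,d["mask"],.07,None,.165))
print([ (d["conf"],np.round(d["extent"])) for d in robot.cut_out("wrench",a)])
E
```

```text
time: 35.48
eef_pos: [0.6335, -0.2988, 0.3458]
ee_rot: [2.045, 2.383, 0.002]
ft_force: [0.5, -0.3, 0.8]
gripper_width: 0.044
grip_force: 0.0
0.88 [383.4, 0.3, 601.2, 188.2] [ 619.76 -324.43   10.28   28.78]
0.84 [0.0, 139.8, 149.2, 271.3] [ 407.44 -431.66   34.34   72.4 ]
0.8 [378.6, 3.4, 391.2, 173.4] [ 569.78 -366.08 -121.79   96.49]
0.64 [0.0, 1.1, 80.2, 72.6] [ 408.29 -377.46   94.46  133.62]
top case1 0.75 [457. 289. 508. 353.] [ 274.45 -432.8    23.93   14.5 ]
top case1 0.74 [382. 179. 425. 210.] [ 537.67 -225.99  -35.34   36.02]
top case1 0.6 [297. 170. 441. 236.] [ 582.88 -157.55  -92.69   23.16]
top case1 0.57 [382. 158. 449. 208.] [ 637.75 -301.77  -81.95    4.56]
[(0.85, array([393., 188., 417., 237.]))]
```

View pics/k3.png

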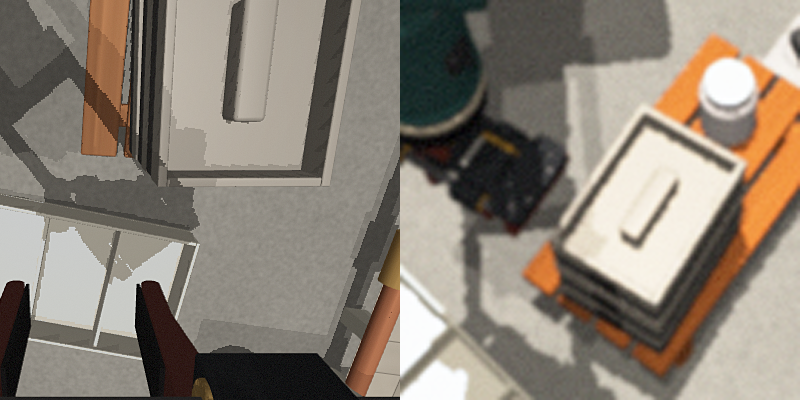

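The three-case column stands straight with its sides flush, and the wrench is still on the peg. Handing in.

```bash
python3 -m jog '[[0,0,0,0,0,0,0.5],[0,0,0,0,0,0,0.5],[0,0,0,0,0,0,0.5],[0,0,0,0,0,0,0.5]]' >/dev/null; python3 -c "
from rig import robot
print(robot.job_done())"
```

```text
the job is handed in; nothing more can be done
None
```

The job is handed in: the bolt is tightened and the wrench tripped, the wrench hangs on the peg by its eye, and both loose grey cases are stacked on the shelf's case; the hand-in returned no verdict, and the bolt turn and joint bend are my estimates from wrist pose and pictures, not direct readings.

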